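# Load the bottle rack, cull the open bottles and pin the gate

### The arm

A 6-joint arm with a two-finger parallel gripper is mounted at the origin on the work surface. World frame = base frame: x ahead of the robot, y to its left, z up, the work surface at z = 0. Lengths are in mm, angles in rad, forces in N, time in s.
With the tool pointing down it reaches from about 225 to 725 mm from the base axis. Payload 3.1 kg.
Tool frame: the origin (TCP) lies between the finger pads; the fingertips stand 22 mm ahead of it and the grasp point (between the pads) lies 3 mm ahead of it (env.tips_ahead is the distance from the TCP to the fingertips, in mm); z points along the fingers, y is the direction in which the jaws open and shut (so a half turn about z gives the same grasp; the last joint's range is limited). The gripper opens to 85 mm and grips with 20 to 120 N. Pads are 22 mm wide; open, the fingers measure 114 mm over their backs; the gripper's body (76 mm by 85 mm) begins 54 mm behind the grasp point. The pads swing forward as they close: fully open they stand 13 mm farther back than shut.
Start: joints at [-1.31, 0.048, 0.099, 1.622, 0, 1.443], TCP at [199.001, -485.815, 253.312] pointing down, gripper open.
Joint ranges: [-2.91, 2.91], [-0.99, 1.94], [-1.21, 1.42], [-2.12, 2.29], [-1.49, 1.47], [-3.14, 3.14]. Speed limits (rad/s): [2.79, 2.79, 3.14, 3.14, 3.14, 3.14].

### API

Orientations are given as a unit quaternion [x, y, z, w].
In Python, from cell import env, optics, ticket gives the robot as it stands. The module is installed in compiled form; this text tells all that it offers.
- The arm moves only by the tool carry_out, never from a script. Its argument "deltas" is a list of rows, each a list of 3 entries, a list of its own where there are three numbers: the shift along the tool's x, y, z in m, then the turn, a rotation vector about the tool's x, y, z in rad, then the finger opening in m, from 0 to 0.0854. In form: [[[x, y, z], [rx, ry, rz], gripper], ...]. A call has 1 to 5 rows; each row shifts and turns the commanded pose from where the row before left it, along the tool's axes as they then stand; what a row does not reach is not made up. A row lasts 1/12 s, in which the tool goes at most 41.7 mm and 7.16 degrees, less where a joint would pass 70% of its speed; a pose out of reach is approached as far as the arm can. A call with a gripper value outside its range is refused whole. The fingers move at their own pace and stop on an object; the grip force is fixed at half the most. Time passes only in rows, so rows that do not move let the fingers close. It gives the time, the measured TCP pose, the force and the opening at its end, in the units of the state.
- env.read_state(): the state, without advancing time (a new reading comes with each control period).
- optics.read_camera(name): name is "scene" or "top"; returns the picture (480x640x3 uint8, red, green, blue); there is no depth.
- optics.camera_info(name): a dict with "K" (3x3 intrinsics, pixels), "R" (3x3) and "t" (3): a world point X has camera coordinates R X + t. Camera axes: x right, y down, z forward; pixel columns grow to the right and rows downward; lengths in mm; the calibration is good to about 2 mm. A picture is of the moment at which its call begins. camera_info takes no time and is no camera call.
- ticket.finish_job(): hands the job in, once; it reports no verdict.
The state is a dict: "t": time; "joint_positions": joint angles; "qvel": joint speeds; "joint_torque": joint torques, N m; "ee_pos": TCP position; "tcp_rot": TCP orientation; "wrist_force": force on the tool from outside, world axes, zero at the start; "torque": the same for the moment, N m; "width": finger opening in mm.
Only numpy, scipy, OpenCV 4.12 (cv2) and the standard library are available. Lean on these libraries where they do the work, as an engineer would, in place of code of your own. Each camera call takes 0.05 s, during which the arm holds its last target.

### The job

Slide every capped bottle into the bottle rack through its open end, standing on the table with its neck in the slot, and stand every bottle that has lost its cap upright in the cardboard carton. Once all the capped bottles are in, swing the gate shut across the open end, and then push the headed pin down through the fork and the gate until its head sits fully home on the fork. Leave the other things on the bench where they are.

Things in the scene. Friction and masses are not known exactly. Their poses are not given: they have to be found in the camera images.
- bottle_1: Capped media bottle, good: square white body 60 x 60 x 70 mm, 3 mm collar, bare round neck 26 mm across from 73 to 92 mm, round black cap 44 mm across from 92 to 122 mm with two small white ports up to 134 mm. Origin: centre of the underside, z up, x and y along the sides of the square. May be absent.
- bottle_2: Capped media bottle, good: square white body 60 x 60 x 70 mm, 3 mm collar, bare round neck 26 mm across from 73 to 92 mm, round black cap 44 mm across from 92 to 122 mm with two small white ports up to 134 mm. Origin: centre of the underside, z up, x and y along the sides of the square. May be absent.
- bottle_3: Capped media bottle, good: square white body 60 x 60 x 70 mm, 3 mm collar, bare round neck 26 mm across from 73 to 92 mm, round black cap 44 mm across from 92 to 122 mm with two small white ports up to 134 mm. Origin: centre of the underside, z up, x and y along the sides of the square. May be absent.
- open_1: Bottle that has lost its cap, a reject: the same white square body 60 x 60 x 70 mm, 3 mm collar, then only a bare neck 26 mm across from 73 to 98 mm. Origin: centre of the underside, z up. May be absent.
- open_2: Bottle that has lost its cap, a reject: the same white square body 60 x 60 x 70 mm, 3 mm collar, then only a bare neck 26 mm across from 73 to 98 mm. Origin: centre of the underside, z up. May be absent.
- rack: Fixed aluminium bottle rack: one lane for three bottles in line. Origin: on the table at the centre of its open end (mouth); x across the lane, z up; the lane runs from the mouth along -y for 205 mm to a closed end. Foot rails 35 mm high, 72 mm between them. Bottles stand on the table under the slotted plate.
- rack_mouth (a point): Mid-slot at the mouth, on the top of the rack's overhead plate, 82 mm above the table. The plate is 5 mm thick (underside at 77 mm); its slot, 36 mm wide, runs along the lane and is open at the mouth: a bottle's neck runs in it, the cap stays above.
- gate (a joint): Hinge of the steel gate at the rack's mouth, vertical axis: 0 = shut across the mouth, at its stop; 1.7 to 2.1 rad = swung open. Stays where it is left. Panel 8 mm thick, 142 mm long, 24 to 70 mm above the table; its lug (58 to 70 mm high) has an 18 mm hole 124 mm from the hinge axis, in line with fork_hole when shut.
- gate_hinge (a point): Point on the gate's hinge axis, 70 mm above the table; in the rack's frame at x +62, y +15 mm. From it the shut gate points along the rack's -x; opening swings it through the rack's +y, away from the lane.
- gate_knob (a point): Top of the gate's black upright knob, a round post 14 mm across standing on the gate, 70 to 124 mm above the table, 60 mm from the hinge axis.
- fork_hole (a point): Centre of the pin hole at the top face of the fork, 82 mm above the table, in the rack's frame at x -62, y +15 mm. Two 8 mm steel plates, 38 x 36 mm (at 46 to 54 and 74 to 82 mm), with 17 mm holes in line; the gate's lug comes between them. z up.
- pin: Headed steel locking pin, upright in its parking block at the start: shank 12 mm across and 60 mm long with a tapered tip, flange 32 mm across and 5 mm thick, above it a round grip 24 mm across and 28 mm high. Origin: centre of the flange's underside, z up (the shank points to -z).
- pin_stand: Fixed black parking block for the pin, 60 x 60 x 66 mm, with a 17 mm upright hole. Origin: centre of the underside.
- carton: Fixed open cardboard carton for rejects, 220 (x) x 130 (y) x 60 mm, walls and floor 5 mm. Origin: centre of the underside.
- amber_jar: Bystander: amber jar, 48 mm across, 75 mm high. Origin: centre of the underside.
- wrench: Bystander: wrench 130 mm long, lying. Origin: centre of the underside.
- beaker: Bystander: glass beaker, 68 mm across, 90 mm high. Origin: centre of the underside.
- stopcock: Bystander: grey plastic stopcock, 70 x 60 x 40 mm. Origin: centre of the underside.
- filter_housing: Bystander: small steel filter housing, 40 mm across, 60 mm high, standing near the bottles. Origin: centre of the underside.
Things that resemble listed ones, but are neither listed nor needed, are in the scene too. Leave any green look-alike of the bottle_2 alone.

How it is judged:
By the outcome, as a careful person would: the job done as asked, in the order asked, and still so for the second after the job is handed in, with the robot touching nothing.
Of bottle_1, bottle_2, bottle_3 only 2 to 3 are there at a start; the rules pass over those that are not, and their reading is None.
Of open_1, open_2 only 1 to 2 are there at a start; the rules pass over those that are not, and their reading is None.
At some moment in a run one of bottle_1, bottle_2, bottle_3, open_1, open_2 may be knocked a few centimetres aside while the robot is not near it.
It also fails if it takes over 210 s, if anything falls off the work surface, if the arm or the gripper's body presses on something with over 40 N, if the wrist force passes 120 N, or if a joint passes its speed limit or range.

## Working session

There is one attempt and no reset: what is moved stays moved. The work goes in short steps, Python scripts to look and compute and a tool call to move; the robot and the scene stay as the last step left them, time stands still between calls to the robot, and variables do not carry over. Pictures are saved under pics/ and viewed, and the job is handed in when it is done.

Besides the shell and the picture viewer there is one more tool, called after "Emit:" as name(argument=value, ...) on one line, values as JSON. carry_out: Moves the arm, as the interface text tells. Its arguments: {"type":"object","properties":{"deltas":{"type":"array"}},"required":["deltas"]}

```bash
mkdir -p pics; ls; python3 - <<'E'
from cell import env, optics, ticket
import cv2, numpy as np
np.set_printoptions(suppress=True,precision=4)
for n in ("scene","top"):
    im=optics.read_camera(n); cv2.imwrite(f"pics/{n}0.png",im[:,:,::-1])
    c=optics.camera_info(n); print(n,c)
    R=np.array(c['R']);print(-R.T@np.array(c['t']))
print(env.read_state(), env.tips_ahead)
E
```

```text
pics
scene {'K': array([[518.258 ,   0.    , 320.7771],
       [  0.    , 518.258 , 239.7214],
       [  0.    ,   0.    ,   1.    ]]), 'R': array([[ 0.8555,  0.5178, -0.0029],
       [ 0.3494, -0.5815, -0.7347],
       [-0.3821,  0.6275, -0.6784]]), 't': array([-471.1719, -120.6532, 1308.3958])}
[ 945.1964 -647.2863  797.5487]
top {'K': array([[531.0027,   0.    , 311.2928],
       [  0.    , 531.0027, 246.9472],
       [  0.    ,   0.    ,   1.    ]]), 'R': array([[-0.0005, -1.    ,  0.0068],
       [-0.997 ,  0.    , -0.0773],
       [ 0.0773, -0.0069, -0.997 ]]), 't': array([ -22.3325,  553.7414, 1239.3633])}
[ 456.2959  -13.8398 1278.5743]
{'t': 0.1, 'joint_positions': array([-1.3098,  0.0487,  0.0977,  1.622 ,  0.    ,  1.443 ]), 'qvel': array([ 0.0001, -0.0026,  0.0032,  0.0002,  0.    , -0.0007]), 'joint_torque': array([  0.0018, -33.985 ,  32.0937,   0.0158,  -0.0002,  -0.    ]), 'ee_pos': array([ 198.8766, -485.329 ,  252.1999]), 'tcp_rot': array([ 0.9812,  0.1932, -0.0001, -0.0011]), 'wrist_force': array([ 0.5632, -0.0799, -0.0565]), 'torque': array([-0.0033,  0.0268, -0.0041]), 'width': 85.33938709118176} 22.0
```

View pics/scene0.png

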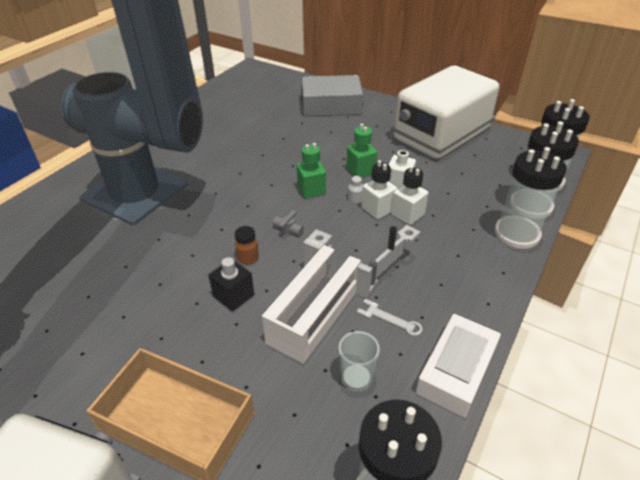

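View pics/top0.png

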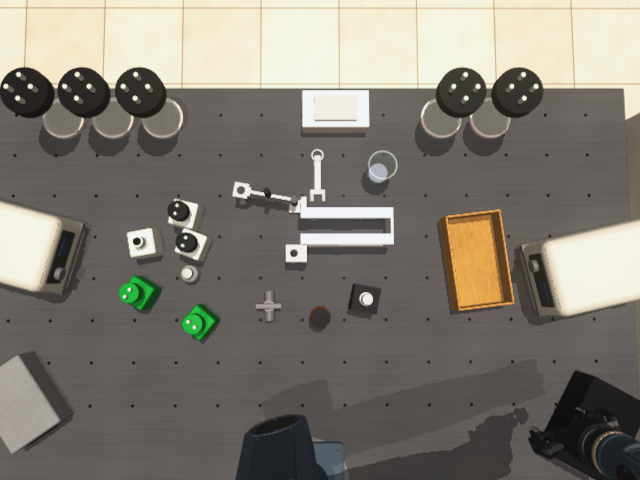

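```bash
cat > h.py <<'E'
import cv2, numpy as np
np.set_printoptions(suppress=True,precision=2)
def cam(n):
    from cell import optics
    c=optics.camera_info(n); return [np.array(c[k],float) for k in ("K","R","t")]
def px2w(n,u,v,z):
    K,R,t=cam(n); d=R.T@np.linalg.inv(K)@np.array([u,v,1.]); C=-R.T@t
    return C+d*(z-C[2])/d[2]
def w2px(n,X):
    K,R,t=cam(n); p=K@(R@np.array(X,float)+t); return p[:2]/p[2]
def snap(n,name,crop=None,s=1):
    from cell import optics
    im=optics.read_camera(n)[:,:,::-1].copy()
    cv2.imwrite(f"pics/{name}_full.png",im)
    if crop:
        u0,v0,u1,v1=crop; im=cv2.resize(im[v0:v1,u0:u1],None,fx=s,fy=s,interpolation=cv2.INTER_CUBIC)
        cv2.imwrite(f"pics/{name}.png",im)
    return im
E
python3 - <<'E'
import cv2
a=cv2.imread("pics/top0.png");b=cv2.imread("pics/scene0.png")
def c(im,u0,v0,u1,v1,s,n): cv2.imwrite(n,cv2.resize(im[v0:v1,u0:u1],None,fx=s,fy=s,interpolation=cv2.INTER_CUBIC))
c(a,100,180,230,350,3.5,"pics/c1.png")
c(a,220,140,410,330,3.15,"pics/c2.png")
c(b,280,110,440,310,3,"pics/c3.png")
c(a,420,190,530,330,3.5,"pics/c4.png")
E
```

```text
(no output)
```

View pics/c1.png

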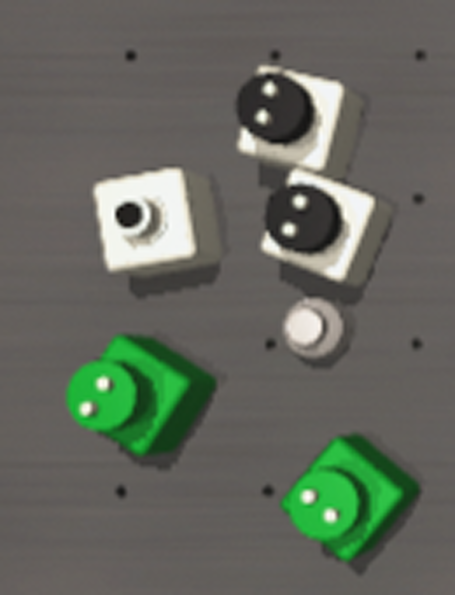

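View pics/c2.png

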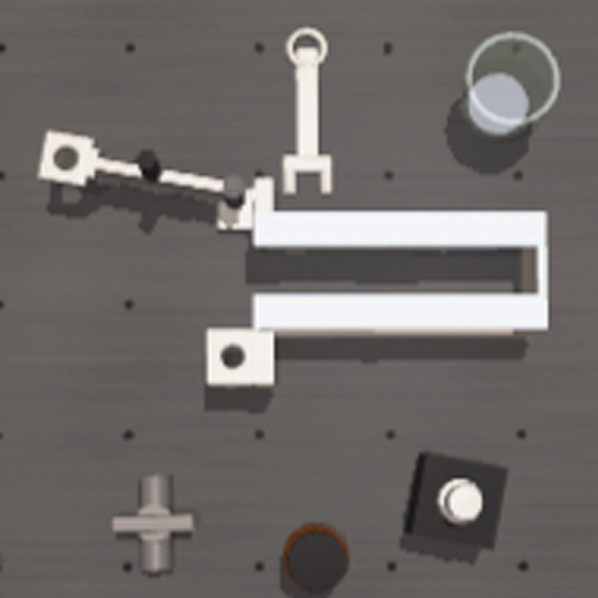

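View pics/c3.png

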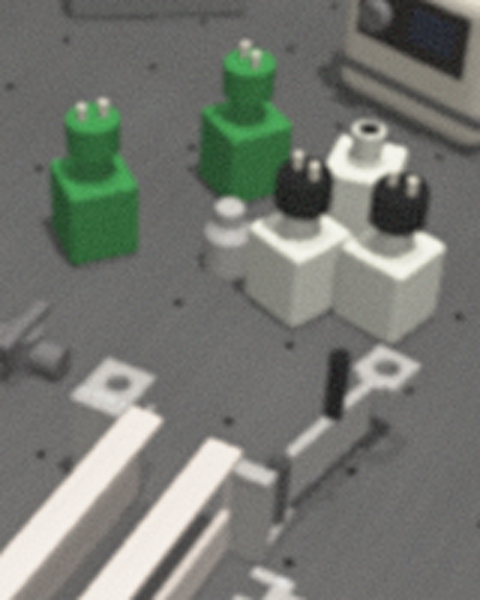

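View pics/c4.png

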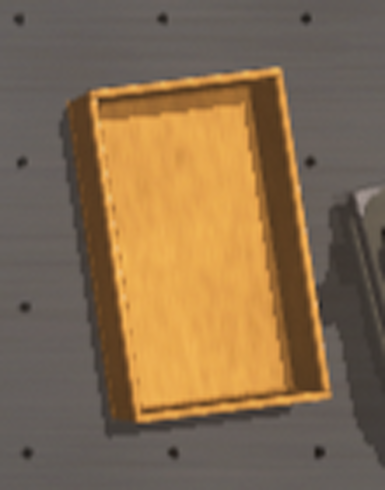

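```bash
python3 - <<'E'
from h import *
def P(n,c,s,o,z): return np.array([px2w(n,c[0]/s+o[0]-.3,c[1]/s+o[1]-.3,z) for c in [c]][0])
o1=(100,180)
for nm,cs,cap,zc in [("A",[(262,66),(345,85),(320,172),(238,150)],(275,108),122),("B",[(290,168),(376,200),(345,285),(262,250)],(303,218),122),("O",[(93,183),(183,168),(197,260),(107,272)],(130,215),98)]:
    w=np.array([P("top",c,3.5,o1,70)[:2] for c in cs]); d=np.roll(w,-1,0)-w
    print(nm,"center",w.mean(0),"sides",np.linalg.norm(d,axis=1),"ang",np.degrees(np.arctan2(d[:,1],d[:,0])),"cap",P("top",cap,3.5,o1,zc))
o2=(220,140)
w=[P("top",c,3.15,o2,82)[:2] for c in [(253,211),(253,329),(547,329),(547,211)]];w=np.array(w);print("rack",w, "mouth",(w[0]+w[1])/2, "in",P("top",(253,248),3.15,o2,82),P("top",(253,293),3.15,o2,82),P("top",(536,248),3.15,o2,82),P("top",(536,293),3.15,o2,82))
print("fork",P("top",(232,356),3.15,o2,82),"lug",P("top",(66,157),3.15,o2,70),"hinge",P("top",(235,188),3.15,o2,82),"knob",P("top",(150,160),3.15,o2,124))
print("pin",P("top",(462,500),3.15,o2,99))
w=np.array([P("top",c,3.5,(420,190),60)[:2] for c in [(93,92),(283,68),(330,398),(137,422)]]);print("carton",w,w.mean(0),np.linalg.norm(np.roll(w,-1,0)-w,axis=1))
# scene cross check
for nm,c,z in [("forkS",(118,383),82),("lugS",(386,368),70),("knobS",(338,352),124)]:
    print(nm,px2w("scene",c[0]/3+280,c[1]/3+110,z))
for nm,X in [("A",(0,0))]: pass
E
```

```text
A center [626.9  271.84] sides [55.97 59.38 55.65 57.33] ang [-102.95  164.98   74.96  -14.73] cap [625.97 269.83 122.  ]
B center [556.32 253.  ] sides [60.17 58.76 58.89 56.37] ang [-110.41  160.81   67.22  -17.78] cap [556.81 251.1  122.  ]
O center [559.58 365.7 ] sides [59.18 61.07 58.71 59.09] ang [ -80.42 -170.15   97.64   10.34] cap [560.8  366.53  98.  ]
rack [[ 640.85    3.52]
 [ 555.4     3.42]
 [ 555.41 -207.82]
 [ 640.96 -208.89]] mouth [598.13   3.47] in [613.96   3.49  82.  ] [581.37   3.45  82.  ] [ 614.03 -200.61   82.  ] [ 581.41 -200.22   82.  ]
fork [535.98  18.45  82.  ] lug [682.41 140.26  70.  ] hinge [657.61  16.54  82.  ] knob [670.24  74.8  124.  ]
pin [ 433.45 -143.77   99.  ]
carton [[ 622.68 -334.91]
 [ 638.76 -461.42]
 [ 421.11 -486.11]
 [ 405.62 -359.3 ]] [ 522.04 -410.44] [127.52 219.04 127.75 218.43]
forkS [536.41  18.44  82.  ]
lugS [682.21 139.45  70.  ]
knobS [668.34  79.29 124.  ]
```

```bash
cat >> h.py <<'E'
from scipy.spatial.transform import Rotation as Ro
def yaw_of(q):
    x=Ro.from_quat(q).apply([1,0,0]); return np.degrees(np.arctan2(x[1],x[0]))
def plan(tgt,yaw,g,step=38,n=None,start=None):
    from cell import env
    s=env.read_state(); p=np.array(s['ee_pos']); y0=yaw_of(s['tcp_rot'])
    if start is not None: p=np.array(start[:3],float); y0=start[3]
    d=np.array(tgt,float)-p; dy=yaw-y0
    n=n or int(max(np.ceil(np.linalg.norm(d)/step),np.ceil(abs(dy)/6.9),1))
    rows=[]; a=y0
    for i in range(n):
        c,sn=np.cos(np.radians(a)),np.sin(np.radians(a)); w=d/n/1000
        # tool x=(c,s,0), y=(s,-c,0), z=-Z
        rows.append([[round(c*w[0]+sn*w[1],4),round(sn*w[0]-c*w[1],4),round(-w[2],4)],[0,0,round(-np.radians(dy/n),4)],g]); a+=dy/n
    print("t",round(float(s['t']),2),"from",p,round(float(y0),2),"f",s['wrist_force'],"w",round(s['width'],1))
    import json
    for i in range(0,n,5): print(json.dumps(rows[i:i+5]).replace(" ",""))
E
python3 -c "
from h import *
plan((627,270,230),165.5,0.06)"
```

```text
t 0.1 from [ 198.88 -485.33  252.2 ] 22.28 f [ 0.56 -0.08 -0.06] w 85.3
[[[0.0297,-0.0233,0.001],[0,0,-0.1087],0.06],[[0.032,-0.02,0.001],[0,0,-0.1087],0.06],[[0.034,-0.0164,0.001],[0,0,-0.1087],0.06],[[0.0356,-0.0126,0.001],[0,0,-0.1087],0.06],[[0.0367,-0.0087,0.001],[0,0,-0.1087],0.06]]
[[[0.0375,-0.0046,0.001],[0,0,-0.1087],0.06],[[0.0377,-0.0005,0.001],[0,0,-0.1087],0.06],[[0.0376,0.0036,0.001],[0,0,-0.1087],0.06],[[0.037,0.0076,0.001],[0,0,-0.1087],0.06],[[0.0359,0.0116,0.001],[0,0,-0.1087],0.06]]
[[[0.0345,0.0154,0.001],[0,0,-0.1087],0.06],[[0.0326,0.0191,0.001],[0,0,-0.1087],0.06],[[0.0303,0.0225,0.001],[0,0,-0.1087],0.06],[[0.0277,0.0256,0.001],[0,0,-0.1087],0.06],[[0.0248,0.0285,0.001],[0,0,-0.1087],0.06]]
[[[0.0215,0.031,0.001],[0,0,-0.1087],0.06],[[0.018,0.0332,0.001],[0,0,-0.1087],0.06],[[0.0143,0.0349,0.001],[0,0,-0.1087],0.06],[[0.0105,0.0363,0.001],[0,0,-0.1087],0.06],[[0.0065,0.0372,0.001],[0,0,-0.1087],0.06]]
[[[0.0024,0.0377,0.001],[0,0,-0.1087],0.06],[[-0.0017,0.0377,0.001],[0,0,-0.1087],0.06],[[-0.0058,0.0373,0.001],[0,0,-0.1087],0.06]]
```

Emit:
carry_out(deltas=[[[0.03,-0.023,0.001],[0,0,-0.109],0.06],[[0.032,-0.02,0.001],[0,0,-0.109],0.06],[[0.034,-0.016,0.001],[0,0,-0.109],0.06],[[0.036,-0.013,0.001],[0,0,-0.109],0.06],[[0.037,-0.009,0.001],[0,0,-0.109],0.06]])

```text
t: 0.52
ee_pos: [292.8, -319.3, 247.6]
tcp_rot: [0.892, 0.452, 0.0, -0.0]
wrist_force: [0.7, -0.0, 0.4]
width: 60.2
```

Emit:
carry_out(deltas=[[[0.0375,-0.005,0.001],[0,0,-0.109],0.06],[[0.0375,-0.0005,0.001],[0,0,-0.109],0.06],[[0.0375,0.0035,0.001],[0,0,-0.109],0.06],[[0.037,0.0075,0.001],[0,0,-0.109],0.06],[[0.036,0.0115,0.001],[0,0,-0.109],0.06]])

```text
t: 0.93
ee_pos: [384.9, -154.7, 242.9]
tcp_rot: [0.737, 0.676, -0.0, -0.0]
wrist_force: [0.5, -0.1, -0.3]
width: 60.3
```

Emit:
carry_out(deltas=[[[0.0345,0.0155,0.001],[0,0,-0.109],0.06],[[0.0325,0.019,0.001],[0,0,-0.109],0.06],[[0.0305,0.0225,0.001],[0,0,-0.109],0.06],[[0.0275,0.0255,0.001],[0,0,-0.109],0.06],[[0.025,0.0285,0.001],[0,0,-0.109],0.06]])

```text
t: 1.35
ee_pos: [477.3, 10.1, 237.8]
tcp_rot: [0.528, 0.849, -0.0, -0.0]
wrist_force: [1.4, -0.3, 0.9]
width: 60.3
```

Emit:
carry_out(deltas=[[[0.0215,0.031,0.001],[0,0,-0.109],0.06],[[0.018,0.033,0.001],[0,0,-0.109],0.06],[[0.0145,0.035,0.001],[0,0,-0.109],0.06],[[0,0,0],[0,0,0],0.06],[[0,0,0],[0,0,0],0.06]])

```text
t: 1.77
ee_pos: [532.0, 108.6, 233.7]
tcp_rot: [0.384, 0.923, -0.001, -0.001]
wrist_force: [0.7, -0.3, -0.9]
width: 59.7
```

```bash
python3 - <<'E'
from h import *
snap("top","a1",(100,160,230,330),3.5)
plan((627,271,200),165.5,0.06)
E
```

```text
t 1.82 from [531.68 107.37 234.25] 134.74 f [-0.57 -0.16  0.27] w 60.2
[[[0.0082,0.0305,0.0057],[0,0,-0.0895],0.06],[[0.0054,0.0311,0.0057],[0,0,-0.0895],0.06],[[0.0026,0.0315,0.0057],[0,0,-0.0895],0.06],[[-0.0002,0.0316,0.0057],[0,0,-0.0895],0.06],[[-0.003,0.0314,0.0057],[0,0,-0.0895],0.06]]
[[[-0.0058,0.031,0.0057],[0,0,-0.0895],0.06]]
```

View pics/a1.png

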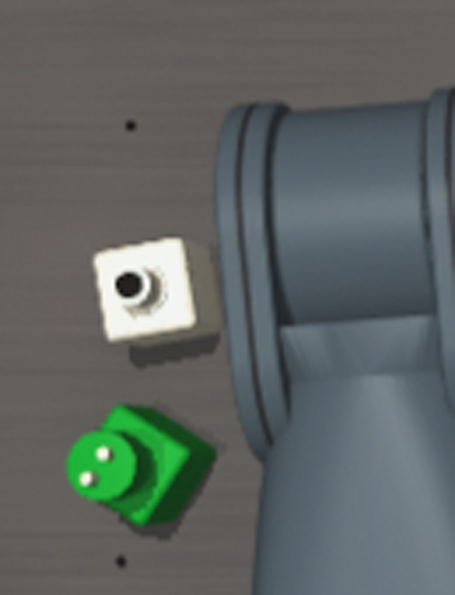

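Emit:
carry_out(deltas=[[[0.008,0.0305,0.0055],[0,0,-0.0895],0.06],[[0.0055,0.031,0.0055],[0,0,-0.0895],0.06],[[0.0025,0.0315,0.006],[0,0,-0.0895],0.06],[[0,0.0315,0.006],[0,0,-0.0895],0.06],[[-0.003,0.0315,0.0055],[0,0,-0.0895],0.06]])

```text
t: 2.23
ee_pos: [612.1, 242.3, 207.0]
tcp_rot: [0.17, 0.985, -0.0, 0.0]
wrist_force: [-0.1, -0.2, -0.3]
width: 60.2
```

Emit:
carry_out(deltas=[[[-0.006,0.031,0.0055],[0,0,-0.0895],0.06],[[0,0,0],[0,0,0],0.06],[[0,0,0],[0,0,0],0.06]])

```text
t: 2.48
ee_pos: [627.5, 269.5, 199.0]
tcp_rot: [0.127, 0.992, -0.001, -0.002]
wrist_force: [-0.3, -0.1, -0.3]
width: 60.1
```

```bash
python3 - <<'E'
from h import *
snap("scene","a2",(290,90,480,240),4)
for X in [(627,270,122),(556.5,252,122),(627,270,70)]: print(w2px("scene",X), (w2px("scene",X)-[290,90])*4)
plan((627,270.5,150),165.5,0.06)
E
```

```text
[412.58 173.24] [490.32 332.98]
[380.54 167.86] [362.15 311.45]
[409.93 191.84] [479.7  407.37]
t 2.53 from [627.49 268.81 200.64] 165.32 f [-0.4  -0.79 -0.02] w 59.8
[[[0.0005,0.0008,0.0253],[0,0,-0.0016],0.06],[[0.0005,0.0008,0.0253],[0,0,-0.0016],0.06]]
```

View pics/a2.png

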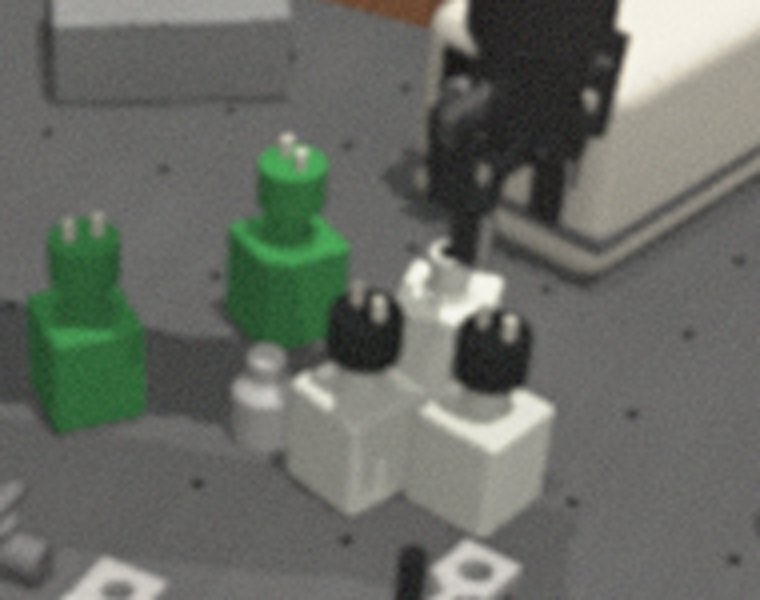

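The two black-capped white bottles (scene caps at ~(413,172) and (381,170)) are the good ones and the bare-necked white one (~(402,163)) the reject. The green ones are look-alikes. I'm descending on the right-hand one.

Emit:
carry_out(deltas=[[[0,0.001,0.025],[0,0,0],0.06],[[0,0.001,0.025],[0,0,0],0.06],[[0,0,0.025],[0,0,0],0.06],[[0,0,0.012],[0,0,0],0.06],[[0,0,0],[0,0,0],0.06]])

```text
t: 2.95
ee_pos: [625.8, 269.7, 111.4]
tcp_rot: [0.128, 0.992, -0.002, -0.003]
wrist_force: [-0.7, 0.6, -0.6]
width: 60.0
```

Emit:
carry_out(deltas=[[[0,0,0],[0,0,0],0.03],[[0,0,0],[0,0,0],0.03],[[0,0,0],[0,0,0],0.03],[[0,0,0],[0,0,0],0.03]])

```text
t: 3.28
ee_pos: [629.4, 272.4, 116.5]
tcp_rot: [0.127, 0.992, 0.001, 0.002]
wrist_force: [0.0, -0.7, 0.6]
width: 42.6
```

Emit:
carry_out(deltas=[[[0,0,-0.01],[0,0,0],0.03],[[0,0,-0.02],[0,0,0],0.03],[[0,0,-0.025],[0,0,0],0.03],[[0,0,-0.025],[0,0,0],0.03],[[0,0,0],[0,0,0],0.03]])

```text
t: 3.7
ee_pos: [631.0, 273.4, 202.6]
tcp_rot: [0.126, 0.992, 0.003, 0.005]
wrist_force: [0.4, -0.4, -0.1]
width: 42.3
```

```bash
python3 - <<'E'
from h import *
from cell import env
snap("scene","a3",(290,60,480,240),3.3)
for i in range(3):
    s=env.read_state(); print(s['t'],s['ee_pos'],yaw_of(s['tcp_rot']),s['wrist_force'],s['width']); 
    from cell import optics; optics.read_camera("scene")
plan((598,95,195),180,0.03,step=30)
E
```

```text
3.75 [630.6  273.22 199.89] 165.4700589476839 [ 0.71  0.69 -0.86] 42.29264857258886
3.8 [629.49 272.82 196.94] 165.46815354537682 [ 0.84 -0.14 -2.51] 42.13669581707423
3.85 [628.51 272.5  194.64] 165.46766131520175 [ 0.57  0.29 -2.74] 42.18724837259473
t 3.9 from [627.8  272.21 193.05] 165.46 f [ 0.24 -0.03 -2.61] w 42.7
[[[-0.0026,-0.0298,-0.0003],[0,0,-0.0423],0.03],[[-0.0013,-0.0299,-0.0003],[0,0,-0.0423],0.03],[[-0.0001,-0.0299,-0.0003],[0,0,-0.0423],0.03],[[0.0012,-0.0299,-0.0003],[0,0,-0.0423],0.03],[[0.0025,-0.0298,-0.0003],[0,0,-0.0423],0.03]]
[[[0.0037,-0.0297,-0.0003],[0,0,-0.0423],0.03]]
```

View pics/a3.png

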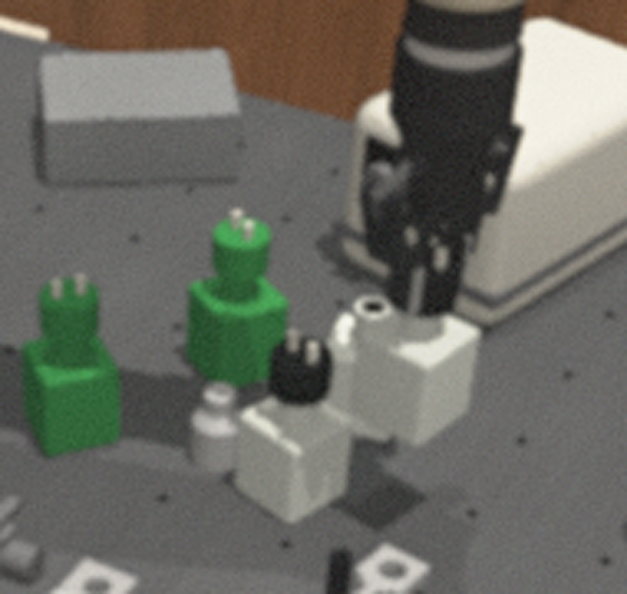

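Emit:
carry_out(deltas=[[[-0.0025,-0.025,0],[0,0,-0.042],0.03],[[-0.001,-0.03,0],[0,0,-0.042],0.03],[[0,-0.03,0],[0,0,-0.042],0.03],[[0.001,-0.03,0],[0,0,-0.042],0.03],[[0.0025,-0.03,0],[0,0,-0.042],0.03]])

```text
t: 4.32
ee_pos: [602.4, 127.8, 191.5]
tcp_rot: [0.021, 1.0, -0.0, -0.002]
wrist_force: [0.6, -1.0, -1.8]
width: 42.2
```

Emit:
carry_out(deltas=[[[0.0035,-0.03,0],[0,0,-0.042],0.03],[[0,0,0],[0,0,0],0.03],[[0,0,0],[0,0,0],0.03],[[0,0,0],[0,0,0],0.03],[[0,0,0],[0,0,0],0.03]])

```text
t: 4.73
ee_pos: [598.9, 100.2, 193.1]
tcp_rot: [0.0, 1.0, 0.0, -0.001]
wrist_force: [-0.6, -0.6, -1.8]
width: 42.4
```

```bash
python3 - <<'E'
from h import *
snap("scene","a4",(260,90,460,280),3.1)
plan((598,95,125),180,0.03,step=25)
E
```

```text
t 4.78 from [599.05 100.39 193.41] 179.98 f [ 0.16  0.36 -1.99] w 42.5
[[[0.0003,-0.0018,0.0228],[0,0,-0.0001],0.03],[[0.0004,-0.0018,0.0228],[0,0,-0.0001],0.03],[[0.0004,-0.0018,0.0228],[0,0,-0.0001],0.03]]
```

View pics/a4.png

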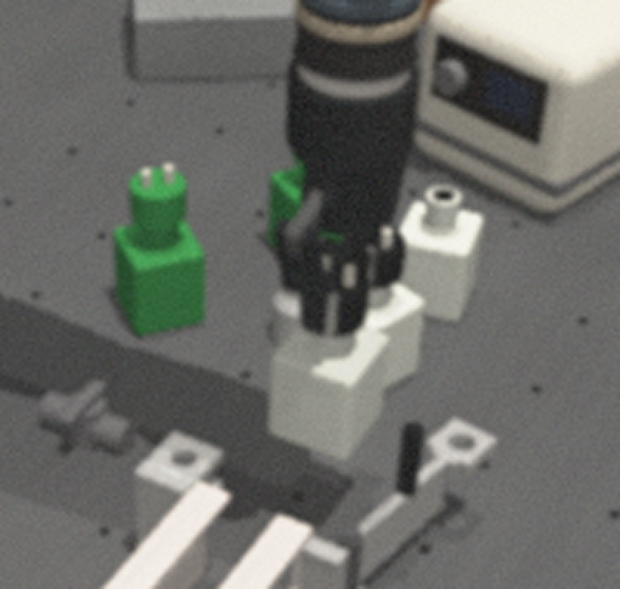

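```bash
python3 - <<'E'
from h import *
im=cv2.imread("pics/a4.png"); 
def ov(cx,cy,zb,yaw,col):
    a=np.radians(yaw)
    for z in (0,70):
        pts=[]
        for sx,sy in [(30,30),(-30,30),(-30,-30),(30,-30)]:
            X=[cx+sx*np.cos(a)-sy*np.sin(a),cy+sx*np.sin(a)+sy*np.cos(a),zb+z]
            pts.append((w2px("scene",X)-[260,90])*3.1)
        cv2.polylines(im,[np.array(pts,np.int32)],True,col,1)
ov(598.5,100.4,80,0,(0,0,255))
cv2.imwrite("pics/a4o.png",im)
E
```

```text
(no output)
```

View pics/a4o.png

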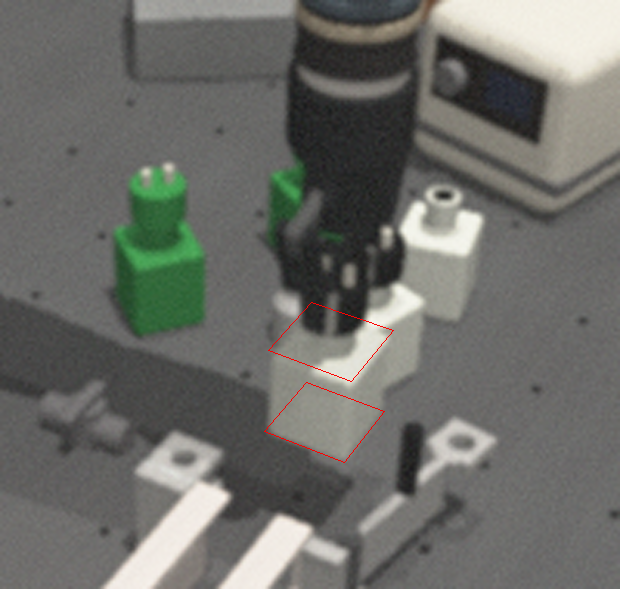

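Emit:
carry_out(deltas=[[[0.0005,-0.001,0.025],[0,0,0],0.03],[[0.0005,0,0.025],[0,0,0],0.03],[[0,0,0.018],[0,0,0],0.03],[[0,0,0.006],[0,0,0],0.03],[[0,0,0],[0,0,0],0.03]])

```text
t: 5.2
ee_pos: [597.1, 99.2, 118.6]
tcp_rot: [0.0, 1.0, -0.0, -0.002]
wrist_force: [1.3, -1.0, -1.8]
width: 42.5
```

Emit:
carry_out(deltas=[[[0,0,0],[0,0,0],0.03],[[0,0,0],[0,0,0],0.03],[[0,0,0.001],[0,0,0],0.03],[[0,0,0.001],[0,0,0],0.03],[[0,0,0],[0,0,0],0.03]])

```text
t: 5.62
ee_pos: [598.7, 98.3, 118.8]
tcp_rot: [0.001, 1.0, 0.0, 0.0]
wrist_force: [-0.6, 0.1, -1.8]
width: 42.3
```

```bash
python3 - <<'E'
from h import *
snap("scene","a5",(260,90,460,280),3.1)
plan((598,-165,115),180,0.03,step=25)
E
```

```text
t 5.67 from [598.58  98.2  118.64] 179.89 f [-0.84 -0.19 -2.27] w 42.3
[[[0.0,-0.0239,0.0003],[0,0,-0.0002],0.03],[[0.0,-0.0239,0.0003],[0,0,-0.0002],0.03],[[0.0,-0.0239,0.0003],[0,0,-0.0002],0.03],[[0.0,-0.0239,0.0003],[0,0,-0.0002],0.03],[[0.0,-0.0239,0.0003],[0,0,-0.0002],0.03]]
[[[0.0,-0.0239,0.0003],[0,0,-0.0002],0.03],[[0.0,-0.0239,0.0003],[0,0,-0.0002],0.03],[[0.0,-0.0239,0.0003],[0,0,-0.0002],0.03],[[0.0,-0.0239,0.0003],[0,0,-0.0002],0.03],[[0.0,-0.0239,0.0003],[0,0,-0.0002],0.03]]
[[[0.0,-0.0239,0.0003],[0,0,-0.0002],0.03]]
```

View pics/a5.png

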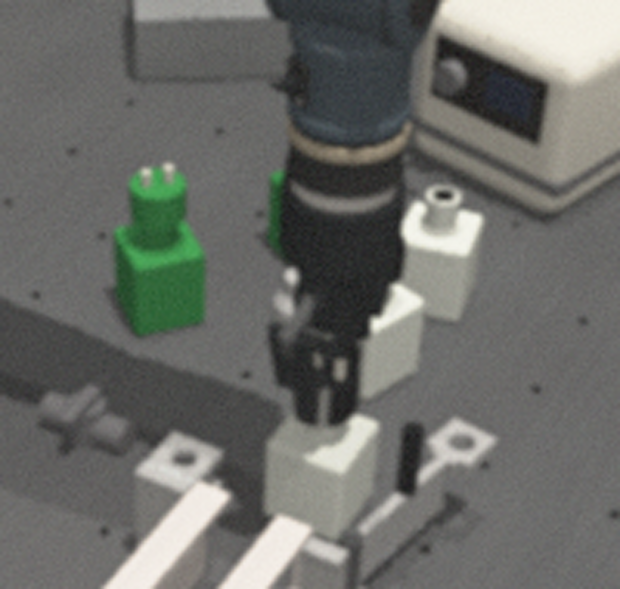

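Emit:
carry_out(deltas=[[[0,0,0.002],[0,0,0],0.03],[[0,0,0.001],[0,0,0],0.03],[[0,0,0],[0,0,0],0.03]])

```text
t: 5.92
ee_pos: [598.8, 98.2, 116.4]
tcp_rot: [0.001, 1.0, 0.0, 0.001]
wrist_force: [-0.3, -0.0, 3.6]
width: 42.6
```

Emit:
carry_out(deltas=[[[0,0,0.001],[0,0,0],0.03],[[0,0,0.001],[0,0,0],0.03],[[0,0,0],[0,0,0],0.03]])

```text
t: 6.17
ee_pos: [599.1, 98.3, 116.4]
tcp_rot: [0.001, 1.0, -0.0, 0.002]
wrist_force: [-3.3, -0.3, 8.6]
width: 42.7
```

Emit:
carry_out(deltas=[[[0,0,-0.002],[0,0,0],0.03],[[0,0,-0.001],[0,0,0],0.03],[[0,-0.02,0],[0,0,0],0.03],[[0,-0.02,0],[0,0,0],0.03],[[0,-0.02,0],[0,0,0],0.03]])

```text
t: 6.58
ee_pos: [598.7, 39.2, 116.6]
tcp_rot: [-0.0, 1.0, 0.001, 0.001]
wrist_force: [-0.4, 2.1, 2.4]
width: 42.2
```

Emit:
carry_out(deltas=[[[0,-0.01,0],[0,0,0],0.03],[[0,0,0],[0,0,0],0.03],[[0,0,0],[0,0,0],0.03]])

```text
t: 6.83
ee_pos: [598.5, 26.8, 116.3]
tcp_rot: [0.002, 1.0, -0.001, 0.0]
wrist_force: [0.2, -2.4, 1.2]
width: 42.2
```

```bash
python3 - <<'E'
from h import *
snap("scene","a6",(230,150,430,330),3.1)
plan((598,-165,117),180,0.03,step=22)
E
```

```text
t 6.88 from [598.44  27.33 116.33] 179.85 f [-0.36 -2.08  0.39] w 42.5
[[[-0.0,-0.0214,-0.0001],[0,0,-0.0003],0.03],[[-0.0,-0.0214,-0.0001],[0,0,-0.0003],0.03],[[0.0,-0.0214,-0.0001],[0,0,-0.0003],0.03],[[0.0,-0.0214,-0.0001],[0,0,-0.0003],0.03],[[0.0,-0.0214,-0.0001],[0,0,-0.0003],0.03]]
[[[0.0,-0.0214,-0.0001],[0,0,-0.0003],0.03],[[0.0,-0.0214,-0.0001],[0,0,-0.0003],0.03],[[0.0,-0.0214,-0.0001],[0,0,-0.0003],0.03],[[0.0,-0.0214,-0.0001],[0,0,-0.0003],0.03]]
```

View pics/a6.png

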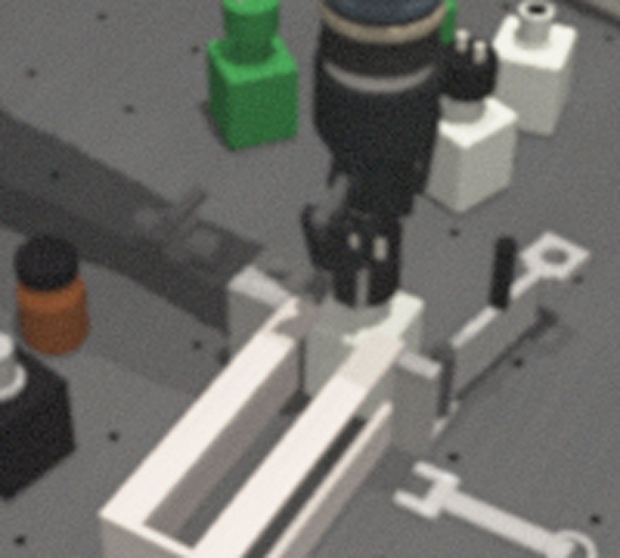

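Emit:
carry_out(deltas=[[[0,-0.015,-0.0005],[0,0,0],0.03],[[0,-0.015,0],[0,0,0],0.03],[[0,-0.015,0],[0,0,0],0.03],[[0,-0.015,0],[0,0,0],0.03],[[0,0,0],[0,0,0],0.03]])

```text
t: 7.3
ee_pos: [598.0, -33.5, 116.4]
tcp_rot: [0.002, 1.0, -0.001, -0.0]
wrist_force: [0.2, -1.6, 0.5]
width: 42.3
```

Emit:
carry_out(deltas=[[[0,-0.02,0],[0,0,0],0.03],[[0,-0.02,0],[0,0,0],0.03],[[0,-0.02,0],[0,0,0],0.03],[[0,-0.02,0],[0,0,0],0.03],[[0,0,0],[0,0,0],0.03]])

```text
t: 7.72
ee_pos: [597.9, -114.6, 116.4]
tcp_rot: [0.002, 1.0, -0.001, -0.0]
wrist_force: [0.4, -1.0, -0.5]
width: 42.5
```

Emit:
carry_out(deltas=[[[0,-0.02,0],[0,0,0],0.03],[[0,-0.02,0],[0,0,0],0.03],[[0,-0.01,0],[0,0,0],0.03],[[0,0,0],[0,0,0],0.03],[[0,0,0],[0,0,0],0.03]])

```text
t: 8.13
ee_pos: [597.8, -161.7, 116.5]
tcp_rot: [0.001, 1.0, -0.0, -0.0]
wrist_force: [0.1, -0.8, -0.2]
width: 42.4
```

Emit:
carry_out(deltas=[[[0,0,0],[0,0,0],0.06],[[0,0,0],[0,0,0],0.06],[[0,0,0],[0,0,0],0.06],[[0,0,-0.015],[0,0,0],0.06],[[0,0,-0.03],[0,0,0],0.06]])

```text
t: 8.55
ee_pos: [595.0, -159.8, 157.1]
tcp_rot: [0.0, 1.0, 0.002, -0.005]
wrist_force: [0.0, 0.1, -0.9]
width: 60.0
```

Emit:
carry_out(deltas=[[[0,0,-0.035],[0,0,0],0.06],[[0,0.036,0],[0,0,0],0.06],[[0,0.036,0],[0,0,0],0.06],[[0,0.036,0],[0,0,0],0.06],[[0,0.036,0],[0,0,0],0.06]])

```text
t: 8.97
ee_pos: [598.1, -15.9, 197.5]
tcp_rot: [0.001, 1.0, 0.0, 0.001]
wrist_force: [0.1, 1.3, -0.1]
width: 60.0
```

```bash
python3 - <<'E'
from h import *
im=snap("scene","a7");cv2.imwrite("pics/a7.png",cv2.resize(im[100:380,220:480],None,fx=2.1,fy=2.1,interpolation=cv2.INTER_CUBIC))
im=snap("top","a8",(100,160,230,330),3.5)
E
```

```text
(no output)
```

View pics/a7.png

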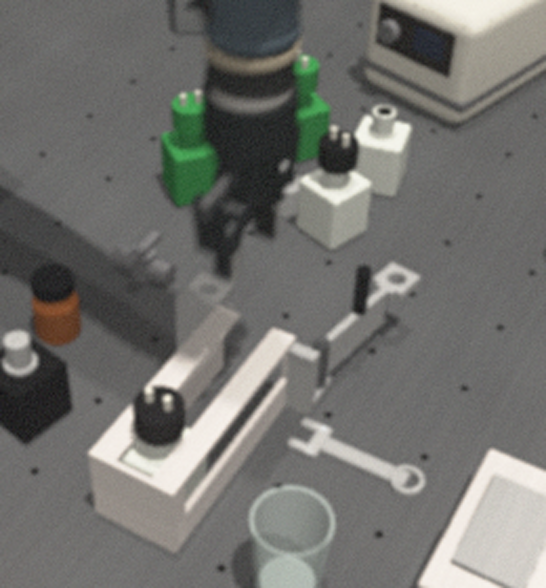

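View pics/a8.png

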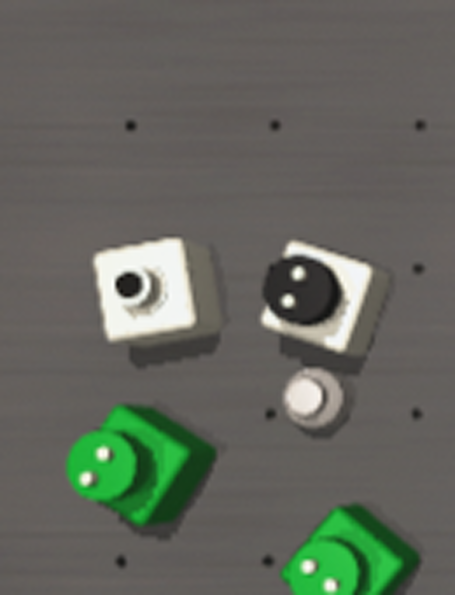

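```bash
python3 - <<'E'
from h import *
im=cv2.imread("pics/a8_full.png").astype(int)
r=im[200:280,130:225]; 
from scipy import ndimage as nd
m=(r.min(2)>175); l,n=nd.label(m)
for i in range(1,n+1):
    k=(l==i)
    if k.sum()<80: continue
    ys,xs=np.nonzero(k); rect=cv2.minAreaRect(np.stack([xs,ys],1).astype(np.float32)); b=cv2.boxPoints(rect)+[130,200]
    w=np.array([px2w("top",u,v,70)[:2] for u,v in b]); d=np.roll(w,-1,0)-w
    print(k.sum(),w.mean(0),np.linalg.norm(d,axis=1)+2.3,np.degrees(np.arctan2(d[:,1],d[:,0])))
# black cap
m=(r.max(2)<60); l,n=nd.label(m)
for i in range(1,n+1):
    k=l==i
    if k.sum()<60: continue
    ys,xs=np.nonzero(k); (c,rad)=cv2.minEnclosingCircle(np.stack([xs,ys],1).astype(np.float32)); print("cap",k.sum(),c[0]+130,c[1]+200,rad,px2w("top",c[0]+130,c[1]+200,120))
plan((557,252,200),160,0.06)
E
```

```text
497 [561.63 366.7 ] [59.75 60.09 59.55 60.04] [ -79.86 -168.81  100.08   11.39]
205 [556.89 253.64] [59.18 58.88 59.13 58.68] [ -17.36 -108.44  162.43   71.6 ]
cap 280 185.7441864013672 242.4360466003418 10.857516288757324 [555.99 252.69 120.  ]
t 9.07 from [597.76 -11.85 197.33] -179.69 f [-0.05  0.3  -0.32] w 59.7
[[[0.0008,0.0053,-0.0001],[0,0,-0.1186],0.06],[[0.0002,0.0053,-0.0001],[0,0,-0.1186],0.06],[[-0.0005,0.0053,-0.0001],[0,0,-0.1186],0.06],[[-0.0011,0.0052,-0.0001],[0,0,-0.1186],0.06],[[-0.0017,0.0051,-0.0001],[0,0,-0.1186],0.06]]
[[[-0.0023,0.0048,-0.0001],[0,0,-0.1186],0.06],[[-0.0029,0.0045,-0.0001],[0,0,-0.1186],0.06],[[-0.0034,0.0041,-0.0001],[0,0,-0.1186],0.06],[[-0.0038,0.0037,-0.0001],[0,0,-0.1186],0.06],[[-0.0042,0.0032,-0.0001],[0,0,-0.1186],0.06]]
[[[-0.0046,0.0027,-0.0001],[0,0,-0.1186],0.06],[[-0.0049,0.0021,-0.0001],[0,0,-0.1186],0.06],[[-0.0051,0.0016,-0.0001],[0,0,-0.1186],0.06],[[-0.0053,0.0009,-0.0001],[0,0,-0.1186],0.06],[[-0.0053,0.0003,-0.0001],[0,0,-0.1186],0.06]]
[[[-0.0053,-0.0003,-0.0001],[0,0,-0.1186],0.06],[[-0.0053,-0.0009,-0.0001],[0,0,-0.1186]
[... 829 characters left out ...]
],[0,0,-0.1186],0.06]]
[[[0.004,-0.0035,-0.0001],[0,0,-0.1186],0.06],[[0.0044,-0.003,-0.0001],[0,0,-0.1186],0.06],[[0.0048,-0.0024,-0.0001],[0,0,-0.1186],0.06],[[0.005,-0.0019,-0.0001],[0,0,-0.1186],0.06],[[0.0052,-0.0012,-0.0001],[0,0,-0.1186],0.06]]
[[[0.0053,-0.0006,-0.0001],[0,0,-0.1186],0.06],[[0.0053,0.0,-0.0001],[0,0,-0.1186],0.06],[[0.0053,0.0006,-0.0001],[0,0,-0.1186],0.06],[[0.0052,0.0013,-0.0001],[0,0,-0.1186],0.06],[[0.005,0.0019,-0.0001],[0,0,-0.1186],0.06]]
[[[0.0047,0.0024,-0.0001],[0,0,-0.1186],0.06],[[0.0044,0.003,-0.0001],[0,0,-0.1186],0.06],[[0.004,0.0035,-0.0001],[0,0,-0.1186],0.06],[[0.0036,0.0039,-0.0001],[0,0,-0.1186],0.06],[[0.0031,0.0043,-0.0001],[0,0,-0.1186],0.06]]
```

```bash
sed -i 's/dy=yaw-y0/dy=(yaw-y0+180)%360-180/' h.py; sed -i 's/    n=n or/    dy=(yaw-y0+180)%360-180\n    n=n or/' h.py; python3 -c "
from h import *
plan((556.5,252.5,175),162,0.06)"
```

```text
t 9.07 from [597.76 -11.85 197.33] -179.69 f [-0.05  0.3  -0.32] w 59.7
[[[0.005,0.0331,0.0028],[0,0,0.04],0.06],[[0.0063,0.0328,0.0028],[0,0,0.04],0.06],[[0.0076,0.0326,0.0028],[0,0,0.04],0.06],[[0.0089,0.0322,0.0028],[0,0,0.04],0.06],[[0.0102,0.0319,0.0028],[0,0,0.04],0.06]]
[[[0.0114,0.0314,0.0028],[0,0,0.04],0.06],[[0.0127,0.0309,0.0028],[0,0,0.04],0.06],[[0.0139,0.0304,0.0028],[0,0,0.04],0.06]]
```

Emit:
carry_out(deltas=[[[0.005,0.033,0],[0,0,0.04],0.06],[[0.0065,0.033,0],[0,0,0.04],0.06],[[0.0075,0.0325,0],[0,0,0.04],0.06],[[0.009,0.032,0.005],[0,0,0.04],0.06],[[0.01,0.032,0.005],[0,0,0.04],0.06]])

```text
t: 9.48
ee_pos: [573.4, 148.8, 187.4]
tcp_rot: [0.102, 0.995, 0.0, 0.001]
wrist_force: [1.7, -0.5, 1.1]
width: 59.8
```

Emit:
carry_out(deltas=[[[0.0115,0.0315,0.005],[0,0,0.04],0.06],[[0.0125,0.031,0.005],[0,0,0.04],0.06],[[0.014,0.0305,0.0025],[0,0,0.04],0.06],[[0,0,0],[0,0,0],0.06],[[0,0,0],[0,0,0],0.06]])

```text
t: 9.9
ee_pos: [558.1, 248.6, 173.9]
tcp_rot: [0.158, 0.987, -0.0, -0.0]
wrist_force: [1.0, 0.1, 0.2]
width: 60.0
```

```bash
python3 - <<'E'
from h import *
snap("scene","b1",(290,90,480,240),4)
X=(556.5,252.5,122); print((w2px("scene",X)-[290,90])*4)
plan((556.5,252.5,114),162,0.06,step=25)
E
```

```text
[362.55 311.02]
t 9.95 from [558.63 247.29 174.18] 161.67 f [-0.92 -0.14 -0.4 ] w 60.2
[[[0.0012,0.0014,0.0201],[0,0,-0.0019],0.06],[[0.0012,0.0014,0.0201],[0,0,-0.0019],0.06],[[0.0012,0.0014,0.0201],[0,0,-0.0019],0.06]]
```

View pics/b1.png

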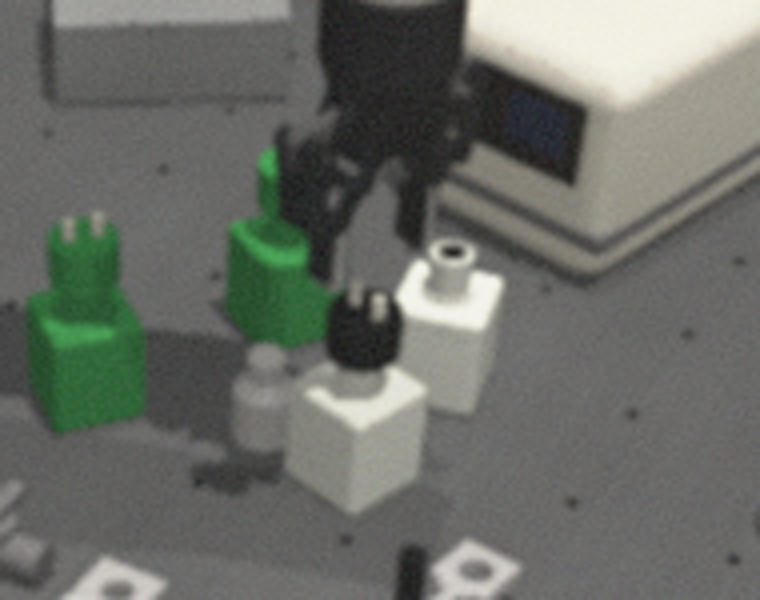

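The second capped bottle is at full-image ~(381,170), with its cap top where I predicted it. I'm descending.

Emit:
carry_out(deltas=[[[0.001,0.0015,0.015],[0,0,0],0.06],[[0.001,0.0015,0.02],[0,0,0],0.06],[[0.001,0.0015,0.015],[0,0,0],0.06],[[0,0,0.01],[0,0,0],0.06],[[0,0,0],[0,0,0],0.06]])

```text
t: 10.37
ee_pos: [556.1, 250.2, 111.4]
tcp_rot: [0.161, 0.987, -0.001, -0.002]
wrist_force: [-0.7, 0.9, -0.8]
width: 60.0
```

Emit:
carry_out(deltas=[[[0,0,0],[0,0,0],0.06],[[0,0,0],[0,0,0],0.03],[[0,0,0],[0,0,0],0.03],[[0,0,0],[0,0,0],0.03],[[0,0,0],[0,0,0],0.03]])

```text
t: 10.78
ee_pos: [558.8, 252.4, 116.2]
tcp_rot: [0.16, 0.987, 0.001, 0.002]
wrist_force: [0.8, 0.3, 4.2]
width: 42.3
```

Emit:
carry_out(deltas=[[[0,0,-0.01],[0,0,0],0.03],[[0,0,-0.02],[0,0,0],0.03],[[0,0,-0.02],[0,0,0],0.03],[[0,0,-0.01],[0,0,0],0.03],[[0,0,0],[0,0,0],0.03]])

```text
t: 11.2
ee_pos: [559.0, 252.8, 177.9]
tcp_rot: [0.16, 0.987, 0.001, 0.003]
wrist_force: [0.8, 0.6, -1.1]
width: 42.1
```

Emit:
carry_out(deltas=[[[0,0,0],[0,0,0],0.03],[[0,0,0],[0,0,0],0.03],[[0,0,0],[0,0,0],0.03]])

```text
t: 11.45
ee_pos: [556.5, 251.9, 172.4]
tcp_rot: [0.16, 0.987, -0.001, -0.002]
wrist_force: [-0.6, -0.4, -1.8]
width: 42.4
```

```bash
python3 - <<'E'
from h import *
snap("scene","b2",(290,90,480,240),4)
plan((598,100,175),180,0.03,step=30)
E
```

```text
t 11.5 from [556.49 251.9  172.39] 161.56 f [ 0.54 -0.07 -1.99] w 42.7
[[[-0.0146,-0.0218,-0.0004],[0,0,-0.0536],0.03],[[-0.0134,-0.0226,-0.0004],[0,0,-0.0536],0.03],[[-0.0121,-0.0233,-0.0004],[0,0,-0.0536],0.03],[[-0.0109,-0.0239,-0.0004],[0,0,-0.0536],0.03],[[-0.0096,-0.0244,-0.0004],[0,0,-0.0536],0.03]]
[[[-0.0083,-0.0249,-0.0004],[0,0,-0.0536],0.03]]
```

View pics/b2.png

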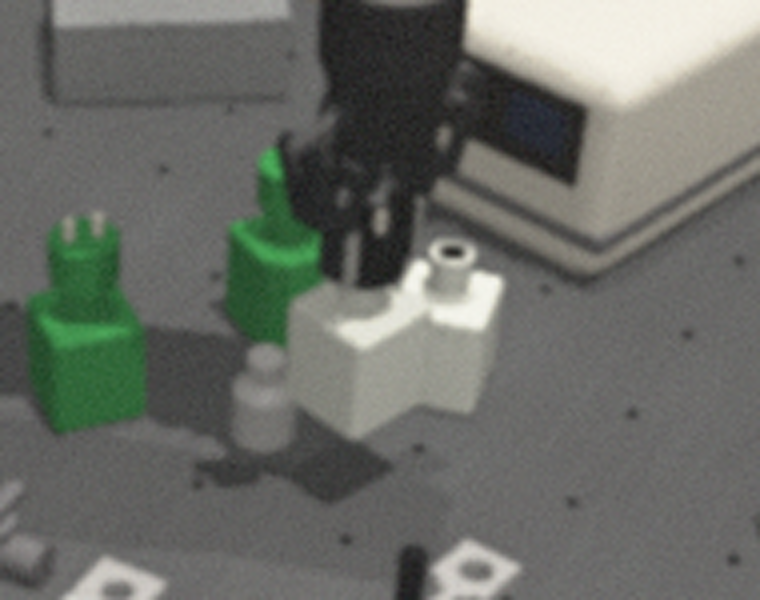

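Emit:
carry_out(deltas=[[[-0.0145,-0.022,0],[0,0,-0.0535],0.03],[[-0.0135,-0.0225,0],[0,0,-0.0535],0.03],[[-0.012,-0.0235,0],[0,0,-0.0535],0.03],[[-0.011,-0.024,0],[0,0,-0.0535],0.03],[[-0.0095,-0.0245,0],[0,0,-0.0535],0.03]])

```text
t: 11.92
ee_pos: [591.4, 124.0, 173.0]
tcp_rot: [0.026, 1.0, -0.0, -0.001]
wrist_force: [0.6, -0.7, -2.3]
width: 42.5
```

Emit:
carry_out(deltas=[[[-0.0085,-0.025,0],[0,0,-0.0535],0.03],[[0,0,0.02],[0,0,0],0.03],[[0,0,0.02],[0,0,0],0.03],[[0,0,0.01],[0,0,0],0.03],[[0,0,0],[0,0,0],0.03]])

```text
t: 12.33
ee_pos: [595.9, 99.4, 119.5]
tcp_rot: [0.001, 1.0, -0.0, -0.004]
wrist_force: [-0.9, -0.4, -2.7]
width: 42.3
```

Emit:
carry_out(deltas=[[[0,0,0],[0,0,0],0.03],[[0,0,0],[0,0,0],0.03],[[0,0,0],[0,0,0],0.03]])

```text
t: 12.58
ee_pos: [599.8, 100.2, 125.9]
tcp_rot: [0.0, 1.0, 0.0, 0.001]
wrist_force: [0.5, 0.8, -2.1]
width: 42.6
```

```bash
python3 - <<'E'
from h import *
snap("scene","b3",(260,90,460,280),3.1)
plan((598,-80,120),180,0.03,step=30)
from cell import env
im=cv2.imread("pics/b3.png"); p=env.read_state()['ee_pos']
def ov(cx,cy,zb,yaw,col):
    a=np.radians(yaw)
    for z in (0,70):
        pts=[]
        for sx,sy in [(30,30),(-30,30),(-30,-30),(30,-30)]:
            X=[cx+sx*np.cos(a)-sy*np.sin(a),cy+sx*np.sin(a)+sy*np.cos(a),zb+z]
            pts.append((w2px("scene",X)-[260,90])*3.1)
        cv2.polylines(im,[np.array(pts,np.int32)],True,col,1)
ov(p[0],p[1],p[2]-113,0,(0,0,255))
cv2.imwrite("pics/b3o.png",im)
E
```

```text
t 12.63 from [599.91 100.14 126.01] 179.99 f [-0.02  1.37 -1.68] w 42.6
[[[0.0003,-0.0257,0.0009],[0,0,-0.0],0.03],[[0.0003,-0.0257,0.0009],[0,0,-0.0],0.03],[[0.0003,-0.0257,0.0009],[0,0,-0.0],0.03],[[0.0003,-0.0257,0.0009],[0,0,-0.0],0.03],[[0.0003,-0.0257,0.0009],[0,0,-0.0],0.03]]
[[[0.0003,-0.0257,0.0009],[0,0,-0.0],0.03],[[0.0003,-0.0257,0.0009],[0,0,-0.0],0.03]]
```

View pics/b3o.png

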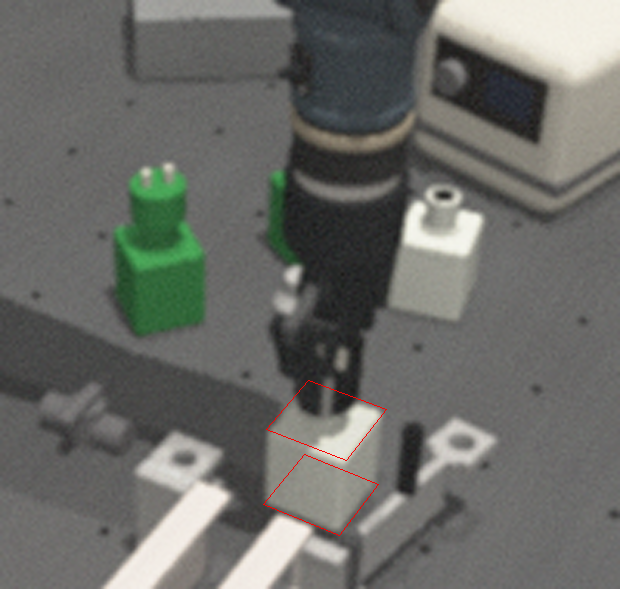

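Emit:
carry_out(deltas=[[[0.001,0,0.005],[0,0,0],0.03],[[0.0005,0,0.002],[0,0,0],0.03],[[0,0,0],[0,0,0],0.03],[[0,0,0],[0,0,0],0.03]])

```text
t: 12.97
ee_pos: [597.1, 99.8, 117.0]
tcp_rot: [0.0, 1.0, -0.0, -0.0]
wrist_force: [0.8, -0.3, -1.3]
width: 42.5
```

Emit:
carry_out(deltas=[[[0,0,0.001],[0,0,0],0.03],[[0,0,0.001],[0,0,0],0.03],[[0,0,0],[0,0,0],0.03]])

```text
t: 13.22
ee_pos: [597.7, 99.7, 116.2]
tcp_rot: [0.0, 1.0, 0.0, 0.001]
wrist_force: [-1.5, 0.6, 2.4]
width: 42.4
```

Emit:
carry_out(deltas=[[[0,0,-0.0015],[0,0,0],0.03],[[0,-0.02,0],[0,0,0],0.03],[[0,-0.02,0],[0,0,0],0.03],[[0,-0.02,0],[0,0,0],0.03],[[0,0,0],[0,0,0],0.03]])

```text
t: 13.63
ee_pos: [597.4, 36.2, 116.4]
tcp_rot: [0.002, 1.0, -0.001, -0.0]
wrist_force: [-0.4, 0.5, -0.8]
width: 42.7
```

Emit:
carry_out(deltas=[[[0,-0.015,0],[0,0,0],0.03],[[0,-0.015,0],[0,0,0],0.03],[[0,-0.015,0],[0,0,0],0.03],[[0,-0.015,0],[0,0,0],0.03],[[0,0,0],[0,0,0],0.03]])

```text
t: 14.05
ee_pos: [597.4, -22.6, 116.4]
tcp_rot: [0.002, 1.0, -0.001, -0.0]
wrist_force: [0.7, -0.3, -2.0]
width: 42.3
```

Emit:
carry_out(deltas=[[[0,-0.02,0],[0,0,0],0.03],[[0,-0.02,0],[0,0,0],0.03],[[0,-0.015,0],[0,0,0],0.03],[[0,0,0],[0,0,0],0.03],[[0,0,0],[0,0,0],0.03]])

```text
t: 14.47
ee_pos: [597.3, -75.3, 116.6]
tcp_rot: [0.001, 1.0, 0.001, -0.0]
wrist_force: [-0.2, 0.4, -1.5]
width: 42.5
```

Emit:
carry_out(deltas=[[[0,0,0.0005],[0,0,0],0.06],[[0,0,0],[0,0,0],0.06],[[0,0,0],[0,0,0],0.06],[[0,0,-0.015],[0,0,0],0.06],[[0,0,-0.03],[0,0,0],0.06]])

```text
t: 14.88
ee_pos: [594.5, -73.8, 157.1]
tcp_rot: [-0.0, 1.0, 0.001, -0.005]
wrist_force: [-0.2, 0.3, -0.7]
width: 60.1
```

Emit:
carry_out(deltas=[[[0,0,-0.03],[0,0,0],0.06],[[0,0.036,0],[0,0,0],0.06],[[0,0.036,0],[0,0,0],0.06],[[0,0.036,0],[0,0,0],0.06],[[0,0.036,0],[0,0,0],0.06]])

```text
t: 15.3
ee_pos: [597.6, 70.7, 192.3]
tcp_rot: [0.0, 1.0, 0.0, 0.001]
wrist_force: [-0.5, 0.5, -0.6]
width: 59.9
```

```bash
python3 - <<'E'
from h import *
im=snap("scene","d1");cv2.imwrite("pics/d1.png",cv2.resize(im[100:380,220:480],None,fx=2.1,fy=2.1,interpolation=cv2.INTER_CUBIC))
im=snap("top","d2",(100,160,230,330),3.5).astype(int)
im=cv2.imread("pics/d2_full.png").astype(int)
from scipy import ndimage as nd
r=im[200:300,110:200]
m=(r.min(2)>175); l,n=nd.label(m)
for i in range(1,n+1):
    k=(l==i)
    if k.sum()<150: continue
    ys,xs=np.nonzero(k); rect=cv2.minAreaRect(np.stack([xs,ys],1).astype(np.float32)); b=cv2.boxPoints(rect)+[110,200]
    w=np.array([px2w("top",u,v,70)[:2] for u,v in b]); d=np.roll(w,-1,0)-w
    print(k.sum(),w.mean(0),np.linalg.norm(d,axis=1)+2.3,np.degrees(np.arctan2(d[:,1],d[:,0])))
plan((561,366,160),180,0.06)
E
```

```text
528 [561.63 366.7 ] [59.75 60.09 59.55 60.04] [ -79.86 -168.81  100.08   11.39]
t 15.4 from [597.06  74.65 192.  ] -179.61 f [-0.09 -0.72 -0.42] w 60.0
[[[0.0043,0.0364,0.004],[0,0,0.0008],0.06],[[0.0043,0.0364,0.004],[0,0,0.0008],0.06],[[0.0043,0.0364,0.004],[0,0,0.0008],0.06],[[0.0044,0.0364,0.004],[0,0,0.0008],0.06],[[0.0044,0.0364,0.004],[0,0,0.0008],0.06]]
[[[0.0044,0.0364,0.004],[0,0,0.0008],0.06],[[0.0044,0.0364,0.004],[0,0,0.0008],0.06],[[0.0045,0.0364,0.004],[0,0,0.0008],0.06]]
```

View pics/d1.png

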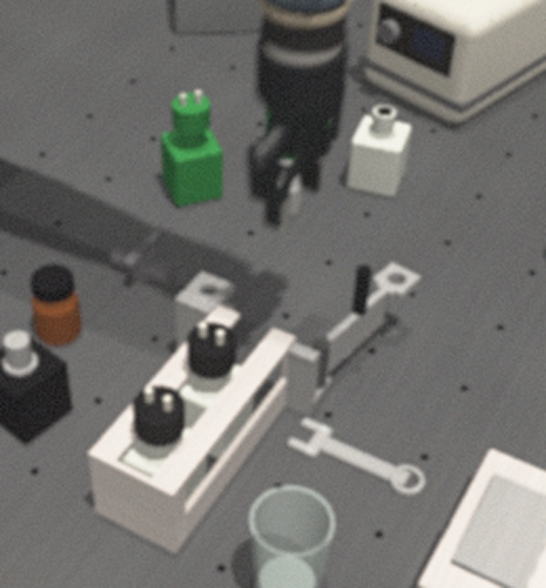

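View pics/d2.png

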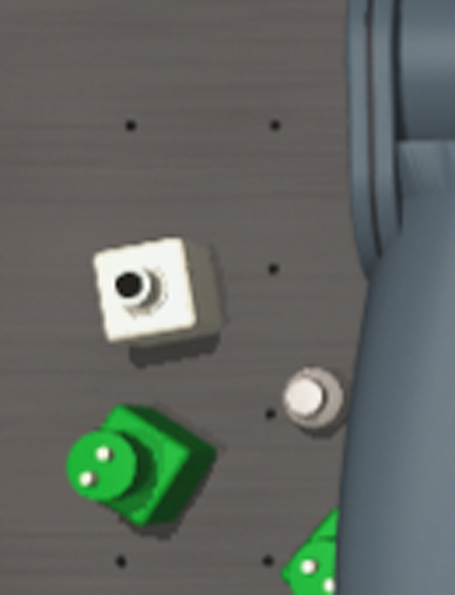

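Emit:
carry_out(deltas=[[[0.0045,0.0365,0.002],[0,0,0],0.06],[[0.0045,0.0365,0.002],[0,0,0],0.06],[[0.0045,0.0365,0.004],[0,0,0],0.06],[[0.0045,0.0365,0.004],[0,0,0],0.06],[[0.0045,0.0365,0.005],[0,0,0],0.06]])

```text
t: 15.82
ee_pos: [575.1, 252.8, 175.0]
tcp_rot: [0.0, 1.0, 0.0, 0.001]
wrist_force: [1.4, -0.1, -0.4]
width: 60.1
```

Emit:
carry_out(deltas=[[[0.0045,0.0365,0.005],[0,0,0],0.06],[[0.0045,0.0365,0.005],[0,0,0],0.06],[[0.0045,0.0365,0.005],[0,0,0],0.06],[[0,0,0],[0,0,0],0.05],[[0,0,0],[0,0,0],0.05]])

```text
t: 16.23
ee_pos: [560.6, 362.7, 158.5]
tcp_rot: [-0.002, 1.0, -0.0, -0.0]
wrist_force: [0.8, 0.2, -0.6]
width: 50.0
```

```bash
python3 - <<'E'
from h import *
snap("scene","d3",(310,70,500,220),4)
X=(561.3,366.5,98); print((w2px("scene",X)-[310,70])*4)
plan((561.3,366.5,99),180,0.05,step=25)
E
```

```text
[370.37 333.25]
t 16.28 from [561.28 361.26 159.03] -179.94 f [-0.07 -0.62 -0.92] w 50.2
[[[-0.0,0.0017,0.02],[0,0,0.0004],0.05],[[-0.0,0.0017,0.02],[0,0,0.0004],0.05],[[-0.0,0.0017,0.02],[0,0,0.0004],0.05]]
```

View pics/d3.png

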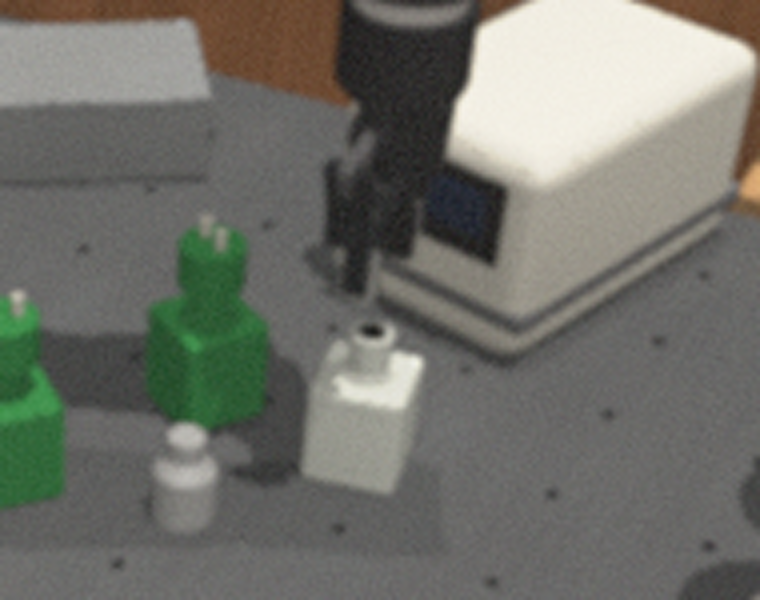

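Emit:
carry_out(deltas=[[[0,0.002,0.015],[0,0,0],0.05],[[0,0.002,0.02],[0,0,0],0.05],[[0,0.0005,0.015],[0,0,0],0.05],[[0,0,0.008],[0,0,0],0.05],[[0,0,0],[0,0,0],0.05]])

```text
t: 16.7
ee_pos: [560.8, 363.0, 98.9]
tcp_rot: [0.001, 1.0, -0.001, -0.002]
wrist_force: [0.1, 0.0, -0.7]
width: 50.1
```

Emit:
carry_out(deltas=[[[0,0,0],[0,0,0],0.05],[[0,0,0],[0,0,0],0.05],[[0,0,0],[0,0,0],0.05]])

```text
t: 16.95
ee_pos: [562.8, 365.3, 103.3]
tcp_rot: [0.001, 1.0, 0.001, 0.001]
wrist_force: [-0.5, -0.1, -0.7]
width: 49.9
```

Emit:
carry_out(deltas=[[[0,0.0005,0.002],[0,0,0],0.05],[[0,0,0],[0,0,0],0.015],[[0,0,0],[0,0,0],0.015],[[0,0,0],[0,0,0],0.015],[[0,0,0],[0,0,0],0.015]])

```text
t: 17.37
ee_pos: [561.9, 366.2, 100.0]
tcp_rot: [0.0, 1.0, 0.0, 0.0]
wrist_force: [0.2, 1.0, 1.2]
width: 24.1
```

Emit:
carry_out(deltas=[[[0,0,0],[0,0,0],0.015],[[0,0,-0.01],[0,0,0],0.015],[[0,0,-0.03],[0,0,0],0.015],[[0,0,-0.036],[0,0,0],0.015],[[0,0,-0.03],[0,0,0],0.015]])

```text
t: 17.78
ee_pos: [561.0, 365.1, 206.2]
tcp_rot: [0.0, 1.0, -0.001, -0.001]
wrist_force: [0.9, 0.4, -1.3]
width: 24.3
```

Emit:
carry_out(deltas=[[[0,0,-0.03],[0,0,0],0.015],[[0,0,-0.015],[0,0,0],0.015],[[0,0,0],[0,0,0],0.015],[[0,0,0],[0,0,0],0.015]])

```text
t: 18.12
ee_pos: [562.2, 365.8, 251.3]
tcp_rot: [0.0, 1.0, 0.0, 0.001]
wrist_force: [-0.8, 0.1, -3.1]
width: 24.1
```

```bash
python3 - <<'E'
from h import *
snap("scene","d4",(310,40,500,220),3.3)
plan((522,-410,250),180,0.015,step=36)
E
```

```text
t 18.17 from [561.47 365.46 249.12] 179.95 f [-0.99  0.53 -1.55] w 23.7
[[[0.0018,-0.0352,-0.0],[0,0,-0.0],0.015],[[0.0018,-0.0352,-0.0],[0,0,-0.0],0.015],[[0.0018,-0.0352,-0.0],[0,0,-0.0],0.015],[[0.0018,-0.0352,-0.0],[0,0,-0.0],0.015],[[0.0018,-0.0352,-0.0],[0,0,-0.0],0.015]]
[[[0.0018,-0.0352,-0.0],[0,0,-0.0],0.015],[[0.0018,-0.0352,-0.0],[0,0,-0.0],0.015],[[0.0018,-0.0352,-0.0],[0,0,-0.0],0.015],[[0.0018,-0.0352,-0.0],[0,0,-0.0],0.015],[[0.0018,-0.0352,-0.0],[0,0,-0.0],0.015]]
[[[0.0018,-0.0352,-0.0],[0,0,-0.0],0.015],[[0.0018,-0.0352,-0.0],[0,0,-0.0],0.015],[[0.0018,-0.0352,-0.0],[0,0,-0.0],0.015],[[0.0018,-0.0352,-0.0],[0,0,-0.0],0.015],[[0.0018,-0.0352,-0.0],[0,0,-0.0],0.015]]
[[[0.0018,-0.0352,-0.0],[0,0,-0.0],0.015],[[0.0018,-0.0352,-0.0],[0,0,-0.0],0.015],[[0.0018,-0.0352,-0.0],[0,0,-0.0],0.015],[[0.0018,-0.0352,-0.0],[0,0,-0.0],0.015],[[0.0018,-0.0352,-0.0],[0,0,-0.0],0.015]]
[[[0.0018,-0.0352,-0.0],[0,0,-0.0],0.015],[[0.0018,-0.0352,-0.0],[0,0,-0.0],0.015]]
```

View pics/d4.png

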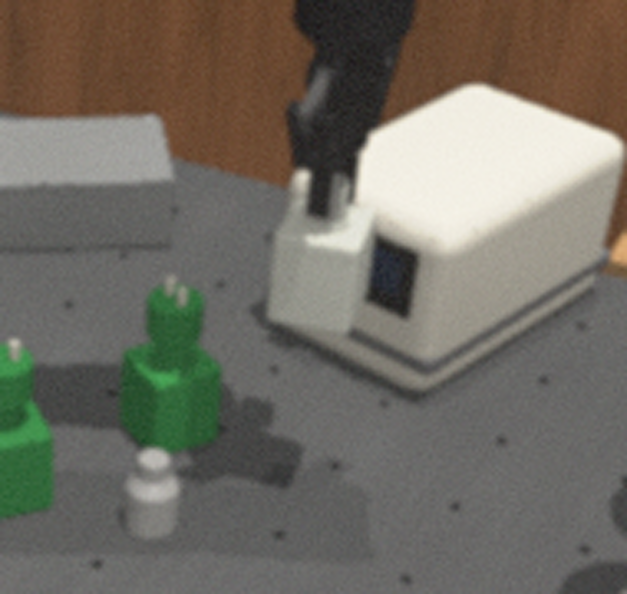

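Emit:
carry_out(deltas=[[[0.002,-0.025,0],[0,0,0],0.015],[[0.002,-0.035,0],[0,0,0],0.015],[[0.002,-0.035,0],[0,0,0],0.015],[[0.002,-0.035,0],[0,0,0],0.015],[[0.002,-0.035,0],[0,0,0],0.015]])

```text
t: 18.58
ee_pos: [549.6, 199.0, 246.6]
tcp_rot: [0.0, 1.0, -0.001, -0.003]
wrist_force: [0.0, 0.3, -1.3]
width: 24.2
```

Emit:
carry_out(deltas=[[[0.002,-0.036,0],[0,0,0],0.015],[[0.002,-0.036,0],[0,0,0],0.015],[[0.002,-0.036,0],[0,0,0],0.015],[[0.002,-0.036,0],[0,0,0],0.015],[[0.002,-0.036,0],[0,0,0],0.015]])

```text
t: 19.0
ee_pos: [539.4, 19.2, 247.0]
tcp_rot: [0.0, 1.0, 0.0, -0.003]
wrist_force: [0.1, -0.1, -1.8]
width: 24.1
```

Emit:
carry_out(deltas=[[[0.002,-0.036,0],[0,0,0],0.015],[[0.002,-0.036,0],[0,0,0],0.015],[[0.002,-0.036,0],[0,0,0],0.015],[[0.002,-0.036,0],[0,0,0],0.015],[[0.002,-0.036,0],[0,0,0],0.015]])

```text
t: 19.42
ee_pos: [529.4, -160.4, 247.0]
tcp_rot: [0.0, 1.0, 0.001, -0.003]
wrist_force: [1.0, 0.2, -1.0]
width: 23.9
```

Emit:
carry_out(deltas=[[[0.002,-0.036,0],[0,0,0],0.015],[[0.002,-0.036,0],[0,0,0],0.015],[[0.002,-0.036,0],[0,0,0],0.015],[[0.002,-0.036,0],[0,0,0],0.015],[[0.002,-0.036,0],[0,0,0],0.015]])

```text
t: 19.83
ee_pos: [519.5, -340.1, 246.7]
tcp_rot: [0.001, 1.0, 0.002, -0.002]
wrist_force: [1.1, 0.2, -1.8]
width: 23.9
```

Emit:
carry_out(deltas=[[[0.001,-0.036,0],[0,0,0],0.015],[[0,-0.025,0],[0,0,0],0.015],[[0,0,0],[0,0,0],0.015],[[0,0,0],[0,0,0],0.015],[[0,0,0],[0,0,0],0.015]])

```text
t: 20.25
ee_pos: [519.3, -399.1, 247.7]
tcp_rot: [0.0, 1.0, 0.002, -0.002]
wrist_force: [0.2, 0.6, -0.9]
width: 24.3
```

```bash
python3 - <<'E'
from h import *
im=snap("scene","e1");cv2.imwrite("pics/e1.png",cv2.resize(im[200:480,40:340],None,fx=2,fy=2,interpolation=cv2.INTER_CUBIC))
im=snap("top","e2",(410,180,540,340),3.5)
plan((522,-410,115),180,0.015,step=36)
E
```

```text
t 20.35 from [ 520.01 -398.58  249.36] -179.96 f [-0.31  0.77 -1.58] w 23.9
[[[-0.0005,-0.0029,0.0336],[0,0,0.0002],0.015],[[-0.0005,-0.0029,0.0336],[0,0,0.0002],0.015],[[-0.0005,-0.0029,0.0336],[0,0,0.0002],0.015],[[-0.0005,-0.0029,0.0336],[0,0,0.0002],0.015]]
```

View pics/e1.png

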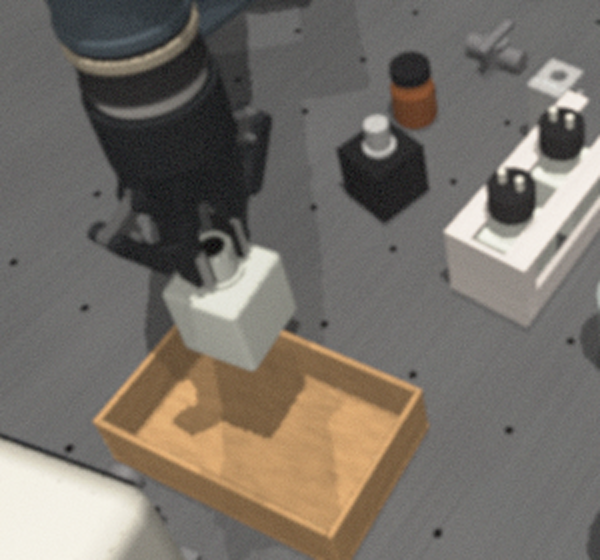

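Emit:
carry_out(deltas=[[[0,-0.004,0.025],[0,0,0],0.015],[[0,-0.004,0.035],[0,0,0],0.015],[[0,-0.003,0.035],[0,0,0],0.015],[[0,0,0.025],[0,0,0],0.015],[[0,0,0.012],[0,0,0],0.015]])

```text
t: 20.77
ee_pos: [518.3, -407.7, 113.2]
tcp_rot: [-0.001, 1.0, 0.003, -0.003]
wrist_force: [-0.9, 0.7, -2.9]
width: 23.9
```

Emit:
carry_out(deltas=[[[0,0,0],[0,0,0],0.015],[[0,0,0],[0,0,0],0.015],[[0,0,0.002],[0,0,0],0.015],[[0,0,0],[0,0,0],0.015],[[0,0,0],[0,0,0],0.015]])

```text
t: 21.18
ee_pos: [521.2, -412.2, 119.0]
tcp_rot: [0.0, 1.0, -0.002, 0.002]
wrist_force: [-0.2, -0.9, -1.8]
width: 24.0
```

Emit:
carry_out(deltas=[[[0,0,0.006],[0,0,0],0.015],[[0,0,0.004],[0,0,0],0.015],[[0,0,0],[0,0,0],0.015],[[0,0,0],[0,0,0],0.015],[[0,0,0],[0,0,0],0.015]])

```text
t: 21.6
ee_pos: [519.9, -411.1, 105.9]
tcp_rot: [0.0, 1.0, 0.0, -0.0]
wrist_force: [-0.6, 0.1, -1.6]
width: 24.1
```

Emit:
carry_out(deltas=[[[0,0,0.002],[0,0,0],0.015],[[0,0,0],[0,0,0],0.015],[[0,0,0],[0,0,0],0.015]])

```text
t: 21.85
ee_pos: [520.3, -411.4, 104.9]
tcp_rot: [0.0, 1.0, -0.0, 0.0]
wrist_force: [-0.5, 0.6, 1.4]
width: 23.8
```

Emit:
carry_out(deltas=[[[0,0,0.002],[0,0,0],0.015],[[0,0,0],[0,0,0],0.015],[[0,0,0],[0,0,0],0.015]])

```text
t: 22.1
ee_pos: [520.4, -411.4, 104.8]
tcp_rot: [0.0, 1.0, -0.001, 0.001]
wrist_force: [-1.9, 2.6, 6.5]
width: 23.7
```

Emit:
carry_out(deltas=[[[0,0,-0.003],[0,0,0],0.05],[[0,0,0],[0,0,0],0.05],[[0,0,0],[0,0,0],0.05],[[0,0,-0.01],[0,0,0],0.05],[[0,0,-0.02],[0,0,0],0.05]])

```text
t: 22.52
ee_pos: [518.3, -409.7, 131.9]
tcp_rot: [0.0, 1.0, 0.003, -0.003]
wrist_force: [-0.7, 0.7, -0.2]
width: 50.0
```

Emit:
carry_out(deltas=[[[0,0,-0.03],[0,0,0],0.05],[[0,0,-0.036],[0,0,0],0.05],[[0,0,-0.036],[0,0,0],0.05],[[0,0,0],[0,0,0],0.05],[[0,0,0],[0,0,0],0.05]])

```text
t: 22.93
ee_pos: [521.5, -412.6, 242.3]
tcp_rot: [0.0, 1.0, -0.003, 0.003]
wrist_force: [0.2, 0.1, 0.2]
width: 49.8
```

```bash
python3 - <<'E'
from h import *
im=snap("scene","e3");cv2.imwrite("pics/e3.png",cv2.resize(im[130:480,40:480],None,fx=1.7,fy=1.7,interpolation=cv2.INTER_CUBIC))
plan((670.5,77.5,210),79.6,0.04,step=36)
E
```

```text
t 22.98 from [ 520.66 -411.88  239.29] 179.95 f [ 0.77 -0.18 -0.67] w 50.0
[[[-0.01,0.0326,0.002],[0,0,0.1168],0.04],[[-0.0061,0.0336,0.002],[0,0,0.1168],0.04],[[-0.0021,0.0341,0.002],[0,0,0.1168],0.04],[[0.0018,0.0341,0.002],[0,0,0.1168],0.04],[[0.0058,0.0336,0.002],[0,0,0.1168],0.04]]
[[[0.0097,0.0327,0.002],[0,0,0.1168],0.04],[[0.0134,0.0314,0.002],[0,0,0.1168],0.04],[[0.017,0.0296,0.002],[0,0,0.1168],0.04],[[0.0203,0.0274,0.002],[0,0,0.1168],0.04],[[0.0234,0.0249,0.002],[0,0,0.1168],0.04]]
[[[0.0261,0.022,0.002],[0,0,0.1168],0.04],[[0.0285,0.0188,0.002],[0,0,0.1168],0.04],[[0.0305,0.0153,0.002],[0,0,0.1168],0.04],[[0.0321,0.0117,0.002],[0,0,0.1168],0.04],[[0.0332,0.0079,0.002],[0,0,0.1168],0.04]]
```

View pics/e3.png

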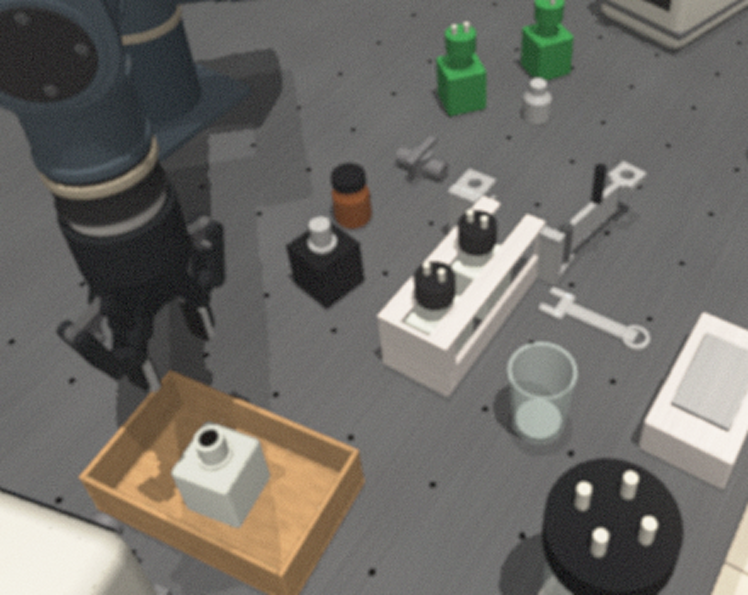

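Emit:
carry_out(deltas=[[[-0.01,0.0325,0],[0,0,0.117],0.04],[[-0.006,0.0335,0],[0,0,0.117],0.04],[[-0.002,0.034,0],[0,0,0.117],0.04],[[0.002,0.034,0],[0,0,0.117],0.04],[[0.006,0.0335,0],[0,0,0.117],0.04]])

```text
t: 23.4
ee_pos: [568.7, -246.5, 234.7]
tcp_rot: [0.292, 0.956, 0.001, -0.002]
wrist_force: [0.1, -0.9, -0.3]
width: 40.1
```

Emit:
carry_out(deltas=[[[0.0095,0.0325,0],[0,0,0.117],0.04],[[0.0135,0.0315,0],[0,0,0.117],0.04],[[0.017,0.0295,0],[0,0,0.117],0.04],[[0.0205,0.0275,0],[0,0,0.117],0.04],[[0.0235,0.025,0],[0,0,0.117],0.04]])

```text
t: 23.82
ee_pos: [618.8, -83.2, 234.8]
tcp_rot: [0.555, 0.832, -0.001, -0.002]
wrist_force: [0.2, 0.6, 0.4]
width: 40.0
```

Emit:
carry_out(deltas=[[[0.026,0.022,0.005],[0,0,0.117],0.04],[[0.0285,0.019,0.005],[0,0,0.117],0.04],[[0.0305,0.0155,0.005],[0,0,0.117],0.04],[[0.032,0.0115,0.01],[0,0,0.117],0.04],[[0.033,0.008,0.005],[0,0,0.117],0.04]])

```text
t: 24.23
ee_pos: [669.3, 79.3, 203.6]
tcp_rot: [0.771, 0.637, -0.002, -0.002]
wrist_force: [1.8, -0.4, -0.3]
width: 39.9
```

Emit:
carry_out(deltas=[[[0,0,0],[0,0,0],0.04],[[0,0,0],[0,0,0],0.04],[[0,0,0],[0,0,0],0.04]])

```text
t: 24.48
ee_pos: [669.6, 77.4, 205.3]
tcp_rot: [0.769, 0.639, -0.002, -0.001]
wrist_force: [-0.5, -0.9, -0.2]
width: 39.7
```

```bash
python3 - <<'E'
from h import *
snap("scene","f1",(330,120,490,300),3.3)
print((w2px("scene",(670.5,77.5,124))-[330,120])*3.3)
plan((670.5,77.5,111),79.6,0.04,step=25)
E
```

```text
[208.8  357.14]
t 24.53 from [669.84  76.72 206.22] 79.4 f [ 0.59  0.74 -0.26] w 39.8
[[[0.0002,0.0001,0.0238],[0,0,-0.0009],0.04],[[0.0002,0.0001,0.0238],[0,0,-0.0009],0.04],[[0.0002,0.0001,0.0238],[0,0,-0.0009],0.04],[[0.0002,0.0001,0.0238],[0,0,-0.0009],0.04]]
```

View pics/f1.png

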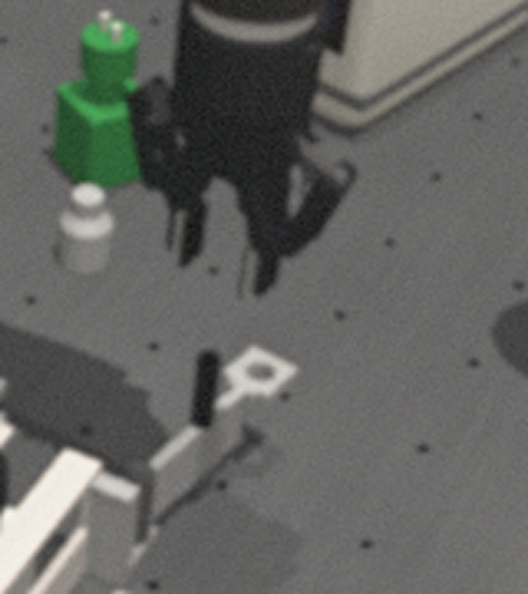

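Emit:
carry_out(deltas=[[[0.0005,0,0.02],[0,0,0],0.04],[[0.0005,0,0.025],[0,0,0],0.04],[[0,0,0.025],[0,0,0],0.04],[[0,0,0.015],[0,0,0],0.04],[[0,0,0.007],[0,0,0],0.04]])

```text
t: 24.95
ee_pos: [668.5, 76.6, 111.9]
tcp_rot: [0.77, 0.638, -0.002, -0.002]
wrist_force: [-0.6, -0.2, 0.0]
width: 40.0
```

Emit:
carry_out(deltas=[[[0,0,0],[0,0,0],0.04],[[0,0,0],[0,0,0],0.04],[[0,0,0],[0,0,0],0.04],[[0,0,0],[0,0,0],0.04]])

```text
t: 25.28
ee_pos: [672.0, 78.3, 117.7]
tcp_rot: [0.77, 0.639, 0.002, 0.001]
wrist_force: [0.1, 0.8, -1.3]
width: 40.1
```

```bash
python3 - <<'E'
from h import *
snap("scene","f2",(330,120,490,300),3.3)
plan((670.5,77.5,111),79.6,0.04,step=25)
E
```

```text
t 25.33 from [671.87  78.42 117.57] 79.39 f [0.13 0.1  0.47] w 40.0
[[[-0.0012,-0.0012,0.0066],[0,0,-0.0037],0.04]]
```

View pics/f2.png

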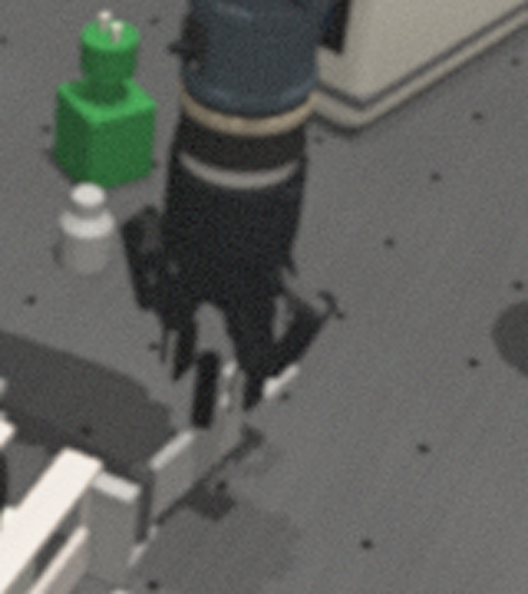

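Emit:
carry_out(deltas=[[[0,0,0.003],[0,0,0],0.04],[[0,0,0],[0,0,0],0.025],[[0,0,0],[0,0,0],0.018],[[0,0,0],[0,0,0],0.01],[[0,0,0],[0,0,0],0.005]])

```text
t: 25.75
ee_pos: [670.5, 78.7, 112.4]
tcp_rot: [0.769, 0.639, -0.0, -0.0]
wrist_force: [-0.2, 0.1, 1.0]
width: 12.3
```

Emit:
carry_out(deltas=[[[0,0,0],[0,0,0],0.005],[[0,0,0],[0,0,0],0.005]])

```text
t: 25.92
ee_pos: [670.5, 78.8, 112.4]
tcp_rot: [0.769, 0.639, -0.0, -0.0]
wrist_force: [-1.3, 0.6, 1.8]
width: 12.6
```

Emit:
carry_out(deltas=[[[-0.0004,-0.007,0],[0,0,-0.116],0.005],[[-0.0004,-0.007,0],[0,0,-0.116],0.005],[[-0.0004,-0.007,0],[0,0,-0.116],0.005],[[0,0,0],[0,0,0],0.005]])

```text
t: 26.25
ee_pos: [648.8, 79.1, 112.4]
tcp_rot: [0.646, 0.763, -0.0, -0.0]
wrist_force: [-2.0, 0.8, 1.2]
width: 12.4
```

Emit:
carry_out(deltas=[[[-0.0004,-0.007,0],[0,0,-0.116],0.005],[[-0.0004,-0.007,0],[0,0,-0.116],0.005],[[-0.0004,-0.007,0],[0,0,-0.116],0.005],[[-0.0004,-0.007,0],[0,0,-0.116],0.005],[[0,0,0],[0,0,0],0.005]])

```text
t: 26.67
ee_pos: [622.8, 68.4, 112.4]
tcp_rot: [0.455, 0.891, 0.0, -0.001]
wrist_force: [-3.8, 2.1, 2.4]
width: 12.4
```

```bash
python3 - <<'E'
from h import *
snap("scene","f3",(280,120,480,300),3.1)
from cell import env
s=env.read_state(); d=s['ee_pos'][:2]-np.array([660,18.5]); print(s['ee_pos'],yaw_of(s['tcp_rot']),np.hypot(*d),np.degrees(np.arctan2(d[1],d[0])),s['wrist_force'],s['width'])
E
```

```text
[623.1   68.54 112.43] 125.66757302716117 62.176886163122624 126.40736164079674 [-5.42  1.87  3.41] 12.270197064903273
```

View pics/f3.png

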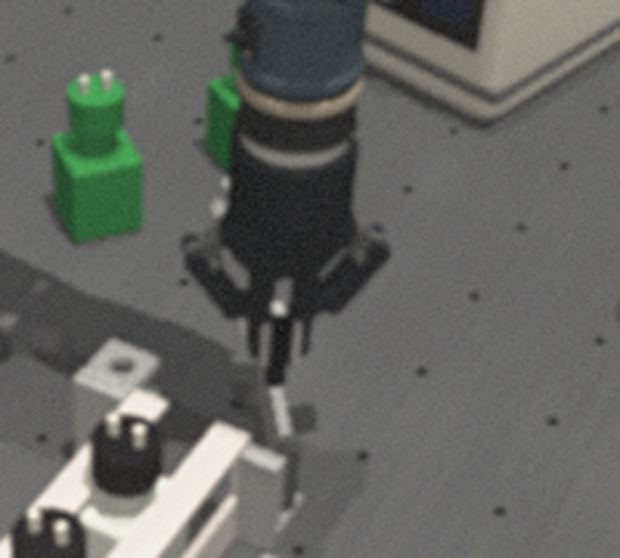

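Emit:
carry_out(deltas=[[[-0.0005,-0.007,0],[0,0,-0.116],0.005],[[-0.0005,-0.007,0],[0,0,-0.116],0.005],[[-0.0005,-0.007,0],[0,0,-0.116],0.005],[[-0.0005,-0.007,0],[0,0,-0.116],0.005],[[0,0,0],[0,0,0],0.005]])

```text
t: 27.13
ee_pos: [604.2, 47.0, 112.4]
tcp_rot: [0.238, 0.971, 0.0, -0.002]
wrist_force: [-8.0, 1.6, 4.6]
width: 12.7
```

Emit:
carry_out(deltas=[[[-0.0005,-0.007,0],[0,0,-0.116],0.005],[[-0.0005,-0.007,0],[0,0,-0.116],0.005],[[-0.0005,-0.006,0],[0,0,-0.105],0.005],[[0,0,0],[0,0,0],0.005],[[0,0,0],[0,0,0],0.005]])

```text
t: 27.55
ee_pos: [597.8, 27.4, 112.4]
tcp_rot: [0.074, 0.997, -0.001, -0.003]
wrist_force: [-10.1, -0.7, 7.7]
width: 12.5
```

```bash
python3 - <<'E'
from h import *
snap("scene","f4",(280,120,480,300),3.1)
from cell import env
s=env.read_state(); d=s['ee_pos'][:2]-np.array([660,18.5]); print(s['ee_pos'],yaw_of(s['tcp_rot']),np.hypot(*d),np.degrees(np.arctan2(d[1],d[0])),s['wrist_force'],s['width'])
E
```

```text
[597.76  27.43 112.37] 171.516527725401 62.87697987669391 171.83192437362464 [-9.85  0.15  6.06] 12.507450064680443
```

View pics/f4.png

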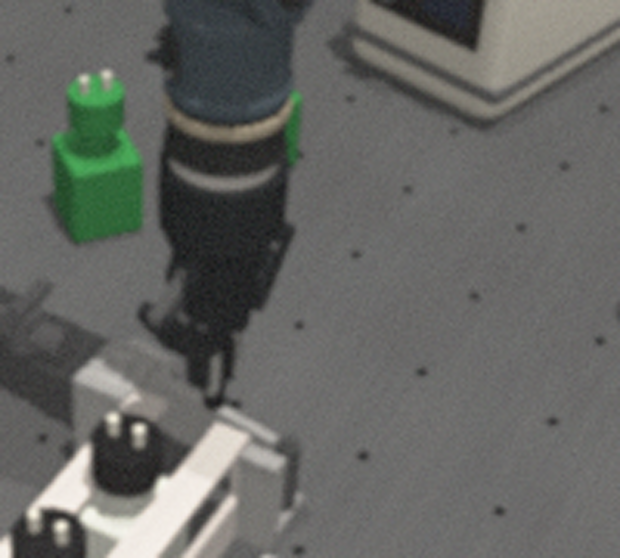

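Emit:
carry_out(deltas=[[[0.002,-0.005,0],[0,0,-0.08],0.005],[[0.001,-0.003,0],[0,0,-0.06],0.005],[[0,0,0],[0,0,0],0.005],[[0,0,0],[0,0,0],0.005]])

```text
t: 27.93
ee_pos: [597.0, 19.2, 112.4]
tcp_rot: [0.004, 1.0, -0.001, 0.0]
wrist_force: [-1.9, -1.9, 1.8]
width: 12.3
```

Emit:
carry_out(deltas=[[[0,-0.002,0],[0,0,0],0.005],[[0,0,0],[0,0,0],0.005],[[0,0,0],[0,0,0],0.005]])

```text
t: 28.18
ee_pos: [597.0, 18.5, 112.4]
tcp_rot: [0.002, 1.0, 0.0, 0.0]
wrist_force: [-0.3, 1.2, 0.9]
width: 12.3
```

Emit:
carry_out(deltas=[[[0,-0.002,0],[0,0,0],0.005],[[0,-0.002,0],[0,0,0],0.005],[[0,0,0],[0,0,0],0.005],[[0,0,0],[0,0,0],0.005]])

```text
t: 28.52
ee_pos: [596.9, 18.0, 112.4]
tcp_rot: [0.0, 1.0, 0.004, 0.001]
wrist_force: [1.6, 9.9, 1.3]
width: 12.2
```

```bash
python3 - <<'E'
from h import *
snap("top","f5",(220,140,410,330),3.15)
snap("scene","f6",(280,120,480,300),3.1)
E
```

```text
(no output)
```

View pics/f6.png

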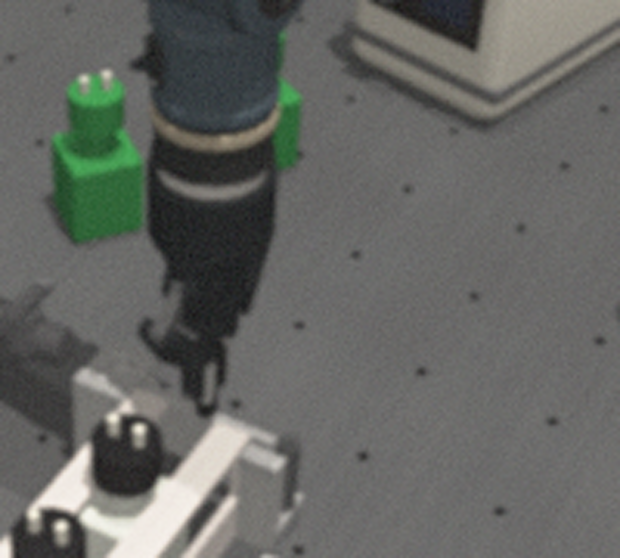

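Emit:
carry_out(deltas=[[[0,0.003,0],[0,0,0],0.005],[[0,0,0],[0,0,0],0.035],[[0,0,0],[0,0,0],0.035],[[0,0,-0.02],[0,0,0],0.035],[[0,0,-0.03],[0,0,0],0.035]])

```text
t: 29.03
ee_pos: [593.6, 16.7, 158.1]
tcp_rot: [0.002, 1.0, -0.0, -0.005]
wrist_force: [0.9, -0.1, -0.3]
width: 35.0
```

Emit:
carry_out(deltas=[[[0,0,-0.036],[0,0,0],0.045],[[0.035,0,0],[0,0,0],0.045],[[0.035,0,0],[0,0,0],0.045],[[0.035,0,0],[0,0,0],0.045],[[0,0,0],[0,0,0],0.045]])

```text
t: 29.45
ee_pos: [484.1, 17.5, 196.3]
tcp_rot: [0.002, 1.0, 0.0, -0.005]
wrist_force: [-0.1, 1.0, -0.6]
width: 45.1
```

```bash
python3 - <<'E'
from h import *
snap("top","g1",(220,140,410,330),3.15)
snap("scene","g2",(190,160,430,340),3.1)
plan((433.5,-143.8,170),180,0.045)
E
```

```text
t 29.55 from [490.23  17.01 197.94] 179.78 f [ 0.1  -0.29  0.31] w 45.1
[[[0.0112,-0.0322,0.0056],[0,0,-0.0008],0.045],[[0.0112,-0.0322,0.0056],[0,0,-0.0008],0.045],[[0.0113,-0.0322,0.0056],[0,0,-0.0008],0.045],[[0.0113,-0.0322,0.0056],[0,0,-0.0008],0.045],[[0.0113,-0.0322,0.0056],[0,0,-0.0008],0.045]]
```

View pics/g1.png

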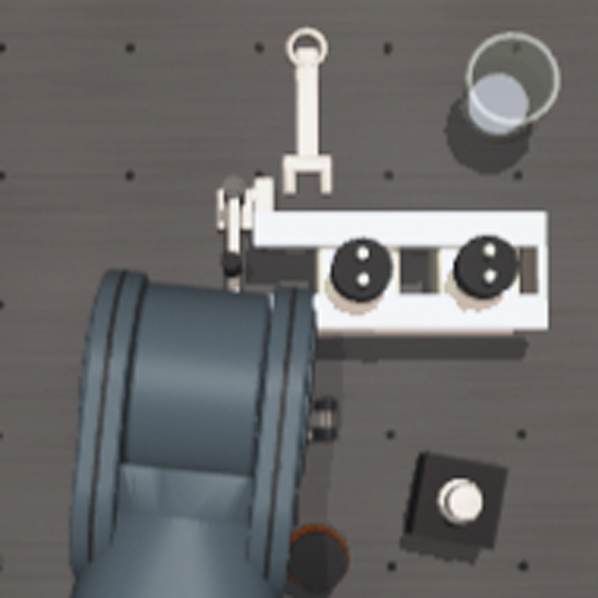

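View pics/g2.png

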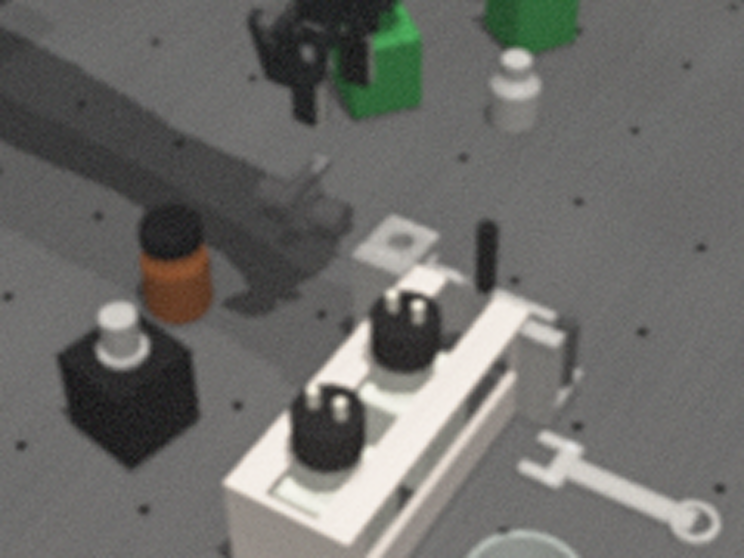

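```bash
python3 - <<'E'
from h import *
from scipy import ndimage as nd
im=cv2.imread("pics/g1_full.png").astype(int)
u0,v0=345,275
r=im[v0:320,u0:385]
m=(r.min(2)>150); ys,xs=np.nonzero(m); print(m.sum()); 
for row in m: print("".join("#" if x else "." for x in row))
b=r.min(2).astype(float)
c,rad=cv2.minEnclosingCircle(np.stack([xs,ys],1).astype(np.float32)); print(c[0]+u0,c[1]+v0,rad)
print(px2w("top",c[0]+u0,c[1]+v0,99))
im=cv2.imread("pics/g2_full.png"); cv2.imwrite("pics/g3.png",cv2.resize(im[250:320,200:265],None,fx=8,fy=8,interpolation=cv2.INTER_CUBIC))
E
```

```text
124
........................................
........................................
........................................
........................................
........................................
........................................
........................................
........................................
........................................
........................................
........................................
........................................
........................................
........................................
........................................
........................................
........................................
...................####.................
.................#######................
................##########..............
...............###.########.............
...............##.#########.............
...............##.##########............
..............##.###########............
..............##.###########............
...............#..##########............
..................##########............
..................#########.............
...................#######..............
....................######..............
........................................
........................................
........................................
........................................
........................................
........................................
........................................
........................................
........................................
........................................
........................................
........................................
........................................
........................................
........................................
365.8125 298.59375 6.838425636291504
[ 433.09 -142.54   99.  ]
```

View pics/g3.png

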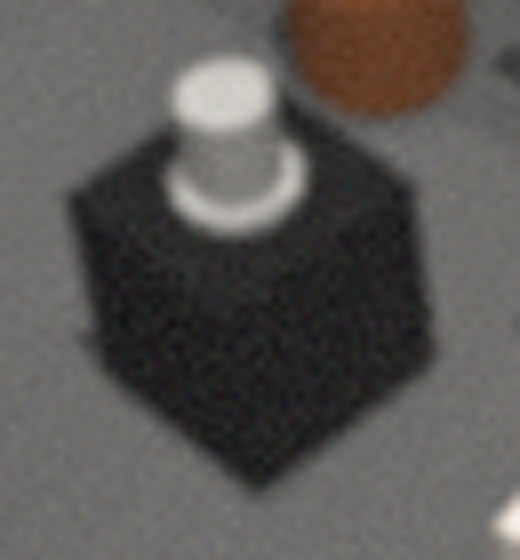

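```bash
python3 - <<'E'
from h import *
print(px2w("top",367.4,298.3,99),px2w("scene",227.6,261.4,99))
plan((433.3,-145,160),180,0.045)
E
```

```text
[ 433.74 -146.06   99.  ] [ 431.27 -144.36   99.  ]
t 29.55 from [490.23  17.01 197.94] 179.78 f [ 0.1  -0.29  0.31] w 45.1
[[[0.0113,-0.0324,0.0076],[0,0,-0.0008],0.045],[[0.0113,-0.0324,0.0076],[0,0,-0.0008],0.045],[[0.0113,-0.0324,0.0076],[0,0,-0.0008],0.045],[[0.0113,-0.0324,0.0076],[0,0,-0.0008],0.045],[[0.0114,-0.0324,0.0076],[0,0,-0.0008],0.045]]
```

Emit:
carry_out(deltas=[[[0.0115,-0.0325,0],[0,0,0],0.045],[[0.0115,-0.0325,0.004],[0,0,0],0.045],[[0.0115,-0.0325,0.008],[0,0,0],0.045],[[0.0115,-0.0325,0.012],[0,0,0],0.045],[[0.011,-0.0325,0.012],[0,0,0],0.045]])

```text
t: 29.97
ee_pos: [435.2, -147.5, 163.1]
tcp_rot: [0.001, 1.0, -0.001, 0.002]
wrist_force: [0.8, 0.5, 0.9]
width: 44.6
```

Emit:
carry_out(deltas=[[[0,0,0],[0,0,0],0.045],[[0,0,0],[0,0,0],0.045],[[0,0,0],[0,0,0],0.045],[[0,0,0],[0,0,0],0.045]])

```text
t: 30.3
ee_pos: [435.2, -144.7, 163.0]
tcp_rot: [0.001, 1.0, -0.0, 0.001]
wrist_force: [0.3, -0.8, -0.5]
width: 45.1
```

```bash
python3 - <<'E'
from h import *
plan((433,-145.3,97),180,0.045,step=22)
snap("scene","h1",(150,180,330,320),4)
E
```

```text
t 30.3 from [ 435.21 -144.69  163.05] 179.89 f [ 0.26 -0.84 -0.46] w 45.1
[[[0.0006,-0.0002,0.0165],[0,0,-0.0005],0.045],[[0.0006,-0.0002,0.0165],[0,0,-0.0005],0.045],[[0.0006,-0.0002,0.0165],[0,0,-0.0005],0.045],[[0.0006,-0.0002,0.0165],[0,0,-0.0005],0.045]]
```

View pics/h1.png

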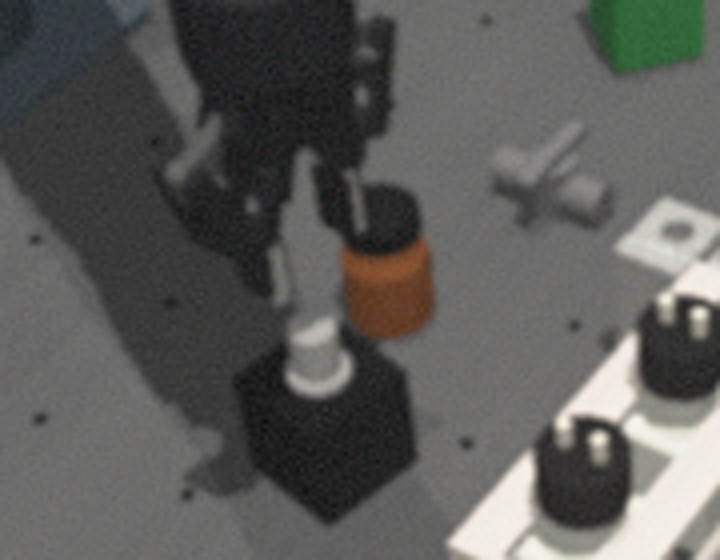

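Emit:
carry_out(deltas=[[[0.001,0,0.015],[0,0,0],0.045],[[0.001,0,0.02],[0,0,0],0.045],[[0,0,0.015],[0,0,0],0.045],[[0,0,0.01],[0,0,0],0.045],[[0,0,0.004],[0,0,0],0.045]])

```text
t: 30.77
ee_pos: [431.6, -143.6, 96.9]
tcp_rot: [0.0, 1.0, 0.001, -0.001]
wrist_force: [0.3, -0.7, -0.2]
width: 44.7
```

Emit:
carry_out(deltas=[[[0,0,0],[0,0,0],0.045],[[0,0,0],[0,0,0],0.045],[[0,0,0],[0,0,0],0.045],[[0,0,0],[0,0,0],0.045]])

```text
t: 31.1
ee_pos: [432.9, -145.3, 99.6]
tcp_rot: [0.001, 1.0, -0.001, 0.001]
wrist_force: [0.3, -0.9, 1.0]
width: 45.2
```

Emit:
carry_out(deltas=[[[0,0,0.002],[0,0,0],0.045],[[0,0,0],[0,0,0],0.012],[[0,0,0],[0,0,0],0.012],[[0,0,0],[0,0,0],0.012],[[0,0,0],[0,0,0],0.012]])

```text
t: 31.52
ee_pos: [432.3, -145.1, 96.8]
tcp_rot: [0.001, 1.0, -0.0, 0.0]
wrist_force: [-0.7, 0.0, 2.2]
width: 22.0
```

Emit:
carry_out(deltas=[[[0,0,0],[0,0,0],0.012],[[0,0,-0.01],[0,0,0],0.012],[[0,0,-0.02],[0,0,0],0.012],[[0,0,-0.025],[0,0,0],0.012],[[0,0,-0.025],[0,0,0],0.012]])

```text
t: 31.93
ee_pos: [431.0, -144.4, 176.4]
tcp_rot: [0.001, 1.0, 0.001, -0.001]
wrist_force: [1.0, -0.5, -1.1]
width: 22.3
```

Emit:
carry_out(deltas=[[[0,0,-0.015],[0,0,0],0.012],[[0,0,0],[0,0,0],0.012],[[0,0,0],[0,0,0],0.012],[[0,0,0],[0,0,0],0.012]])

```text
t: 32.27
ee_pos: [431.3, -144.5, 190.0]
tcp_rot: [0.001, 1.0, 0.001, -0.001]
wrist_force: [-0.5, 0.0, -1.9]
width: 22.5
```

```bash
python3 - <<'E'
from h import *
snap("scene","h2",(150,160,330,320),4)
plan((536,18.5,195),180,0.012,step=30)
E
```

```text
t 32.32 from [ 431.03 -144.39  189.47] 179.84 f [ 0.28 -0.44 -1.67] w 22.1
[[[-0.0149,0.0233,-0.0008],[0,0,-0.0004],0.012],[[-0.0149,0.0233,-0.0008],[0,0,-0.0004],0.012],[[-0.0149,0.0233,-0.0008],[0,0,-0.0004],0.012],[[-0.015,0.0233,-0.0008],[0,0,-0.0004],0.012],[[-0.015,0.0233,-0.0008],[0,0,-0.0004],0.012]]
[[[-0.015,0.0233,-0.0008],[0,0,-0.0004],0.012],[[-0.015,0.0233,-0.0008],[0,0,-0.0004],0.012]]
```

View pics/h2.png

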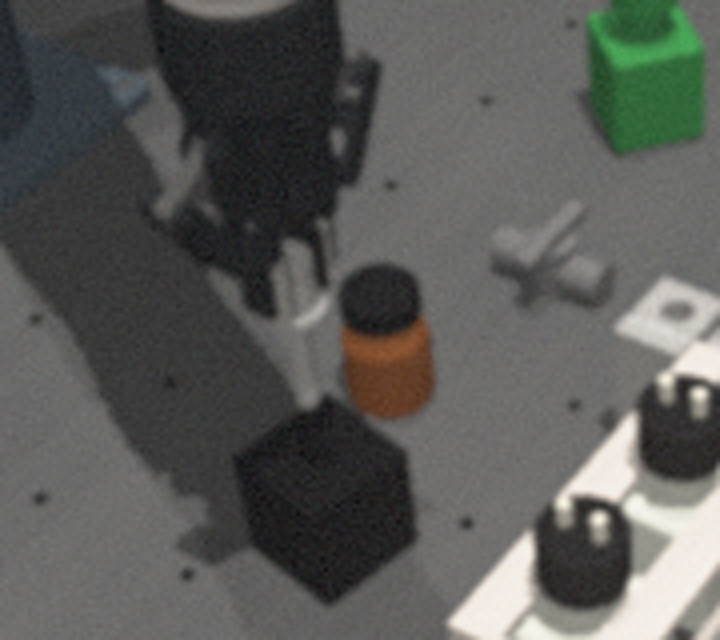

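Emit:
carry_out(deltas=[[[-0.01,0.015,-0.005],[0,0,0],0.012],[[-0.015,0.0235,-0.005],[0,0,0],0.012],[[-0.015,0.0235,0],[0,0,0],0.012],[[-0.015,0.0235,0],[0,0,0],0.012],[[-0.015,0.0235,0],[0,0,0],0.012]])

```text
t: 32.73
ee_pos: [501.8, -34.8, 199.3]
tcp_rot: [0.002, 1.0, 0.0, -0.002]
wrist_force: [0.1, -0.5, -1.1]
width: 22.4
```

Emit:
carry_out(deltas=[[[-0.015,0.0235,0],[0,0,0],0.012],[[-0.015,0.0235,0],[0,0,0],0.012],[[-0.005,0.007,0],[0,0,0],0.012],[[0,0,0],[0,0,0],0.012],[[0,0,0],[0,0,0],0.012]])

```text
t: 33.15
ee_pos: [536.4, 17.8, 199.6]
tcp_rot: [0.001, 1.0, -0.0, -0.002]
wrist_force: [0.3, 0.2, -0.5]
width: 22.2
```

Emit:
carry_out(deltas=[[[0,0,0],[0,0,0],0.012],[[0,0,0],[0,0,0],0.012],[[0,0,0],[0,0,0],0.012],[[0,0,0],[0,0,0],0.012]])

```text
t: 33.48
ee_pos: [537.2, 17.0, 201.5]
tcp_rot: [0.002, 1.0, -0.0, 0.0]
wrist_force: [0.0, -0.6, -0.9]
width: 22.2
```

```bash
python3 - <<'E'
from h import *
snap("scene","h3",(250,140,400,280),5)
plan((536,18.5,172),180,0.012,step=30)
for X in [(536,18.5,82),(536,18.5,105),(536,18.5,165)]: print((w2px("scene",X)-[250,140])*5)
E
```

```text
t 33.53 from [537.25  17.09 201.5 ] 179.77 f [ 0.06 -0.28 -1.63] w 22.0
[[[0.0013,0.0014,0.0295],[0,0,-0.004],0.012]]
[345.88 487.89]
[345.6  445.79]
[344.81 329.78]
```

View pics/h3.png

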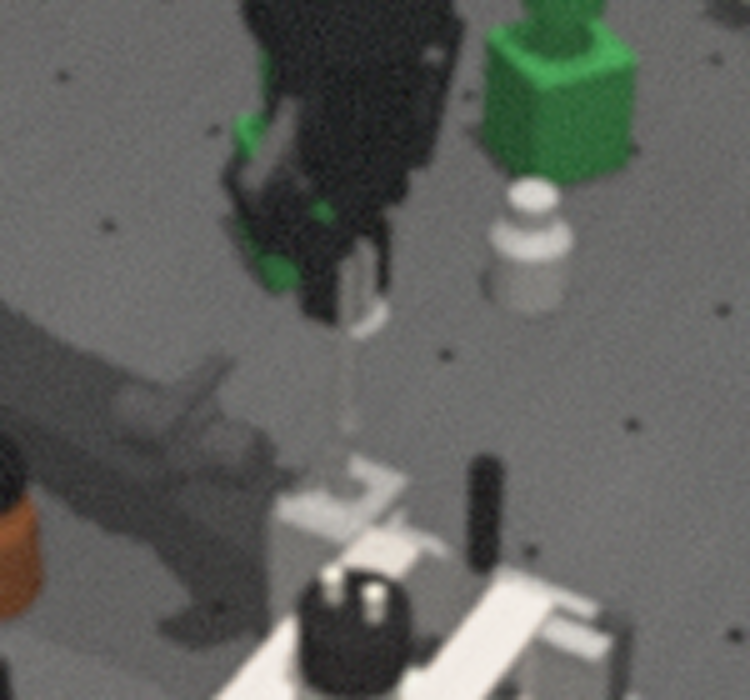

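Emit:
carry_out(deltas=[[[0.001,0.0015,0.012],[0,0,0],0.012],[[0,0,0.01],[0,0,0],0.012],[[0,0,0],[0,0,0],0.012],[[0,0,0],[0,0,0],0.012],[[0,0,0],[0,0,0],0.012]])

```text
t: 33.95
ee_pos: [536.4, 19.2, 179.3]
tcp_rot: [0.001, 1.0, -0.0, -0.0]
wrist_force: [-0.6, 0.9, -2.0]
width: 22.0
```

```bash
python3 - <<'E'
from h import *
snap("scene","h4",(280,180,360,260),8)
plan((536,18.5,172),180,0.012,step=30)
for X in [(536,18.5,82),(536,18.5,88)]: print((w2px("scene",X)-[280,180])*8)
E
```

```text
t 34.0 from [536.64  19.21 179.69] 179.83 f [ 1.42  0.11 -1.83] w 21.9
[[[0.0006,-0.0007,0.0077],[0,0,-0.0029],0.012]]
[313.41 460.63]
[313.29 443.24]
```

View pics/h4.png

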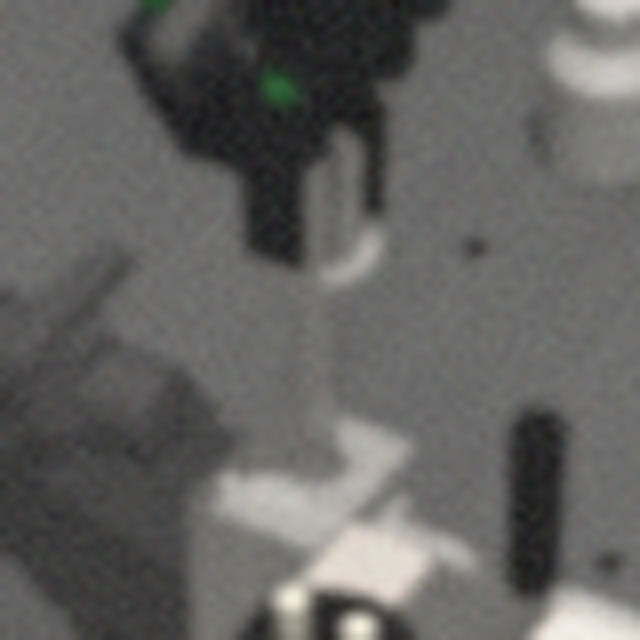

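Emit:
carry_out(deltas=[[[0.0005,-0.0005,0.006],[0,0,0],0.012],[[0.0005,0,0.004],[0,0,0],0.012],[[0,0,0.004],[0,0,0],0.012],[[0,0,0],[0,0,0],0.012],[[0,0,0],[0,0,0],0.012]])

```text
t: 34.42
ee_pos: [535.1, 18.9, 164.7]
tcp_rot: [0.001, 1.0, 0.0, -0.001]
wrist_force: [-0.1, -0.2, -2.2]
width: 22.1
```

Emit:
carry_out(deltas=[[[0,0,0.004],[0,0,0],0.012],[[0,0,0.005],[0,0,0],0.012],[[0,0,0.005],[0,0,0],0.012],[[0,0,0],[0,0,0],0.012]])

```text
t: 34.75
ee_pos: [534.6, 18.9, 149.7]
tcp_rot: [0.001, 1.0, 0.0, -0.001]
wrist_force: [-0.3, 0.1, -1.2]
width: 21.9
```

Emit:
carry_out(deltas=[[[-0.001,0,0.005],[0,0,0],0.012],[[0,0,0.005],[0,0,0],0.012],[[0,0,0.005],[0,0,0],0.012],[[0,0,0],[0,0,0],0.012],[[0,0,0],[0,0,0],0.012]])

```text
t: 35.17
ee_pos: [536.0, 18.9, 135.6]
tcp_rot: [0.001, 1.0, 0.0, -0.001]
wrist_force: [0.3, -0.2, -1.0]
width: 21.8
```

Emit:
carry_out(deltas=[[[0,0,0.006],[0,0,0],0.012],[[0,0,0.006],[0,0,0],0.012],[[0,0,0.005],[0,0,0],0.012],[[0,0,0],[0,0,0],0.012],[[0,0,0],[0,0,0],0.012]])

```text
t: 35.58
ee_pos: [535.9, 18.9, 118.5]
tcp_rot: [0.001, 1.0, 0.0, -0.001]
wrist_force: [0.7, -0.3, -1.0]
width: 21.9
```

Emit:
carry_out(deltas=[[[0,0,0.003],[0,0,0],0.012],[[0,0,0.002],[0,0,0],0.012],[[0,0,0],[0,0,0],0.012],[[0,0,0],[0,0,0],0.012]])

```text
t: 35.92
ee_pos: [536.4, 18.8, 114.2]
tcp_rot: [0.001, 1.0, 0.0, -0.0]
wrist_force: [-0.2, 0.2, -1.1]
width: 22.3
```

Emit:
carry_out(deltas=[[[0,0,0.002],[0,0,0],0.012],[[0,0,0.001],[0,0,0],0.012],[[0,0,0],[0,0,0],0.012],[[0,0,0],[0,0,0],0.012]])

```text
t: 36.25
ee_pos: [536.9, 18.8, 112.8]
tcp_rot: [0.001, 1.0, -0.0, 0.001]
wrist_force: [-2.5, -0.3, 5.3]
width: 22.1
```

Emit:
carry_out(deltas=[[[0,0,0.002],[0,0,0],0.012],[[0,0,0],[0,0,0],0.012],[[0,0,0],[0,0,0],0.012]])

```text
t: 36.5
ee_pos: [537.0, 18.8, 112.7]
tcp_rot: [0.001, 1.0, -0.0, 0.001]
wrist_force: [-5.5, 1.1, 12.8]
width: 21.8
```

Emit:
carry_out(deltas=[[[0,0,-0.002],[0,0,0],0.012],[[0,0,0],[0,0,0],0.045],[[0,0,0],[0,0,0],0.045],[[0,0,-0.01],[0,0,0],0.045],[[0,0,-0.02],[0,0,0],0.045]])

```text
t: 36.92
ee_pos: [534.1, 19.0, 138.3]
tcp_rot: [0.001, 1.0, 0.0, -0.004]
wrist_force: [-0.4, -0.1, 0.6]
width: 44.7
```

Emit:
carry_out(deltas=[[[0,0,-0.035],[0,0,0],0.045],[[0,0,-0.035],[0,0,0],0.045],[[0.036,0,0],[0,0,0],0.045],[[0.036,0,0],[0,0,0],0.045],[[0.036,0,0],[0,0,0],0.045]])

```text
t: 37.33
ee_pos: [428.4, 19.0, 212.6]
tcp_rot: [0.001, 1.0, -0.0, 0.001]
wrist_force: [0.2, -0.9, -0.8]
width: 44.9
```

Emit:
carry_out(deltas=[[[0.036,0,0],[0,0,0],0.045],[[0.036,0,0],[0,0,0],0.045],[[0,0,0],[0,0,0],0.045],[[0,0,0],[0,0,0],0.045]])

```text
t: 37.67
ee_pos: [355.5, 19.4, 211.7]
tcp_rot: [0.002, 1.0, -0.0, 0.001]
wrist_force: [-0.1, -0.1, -0.8]
width: 44.7
```

```bash
python3 - <<'E'
from h import *
im=snap("scene","i1");cv2.imwrite("pics/i1.png",cv2.resize(im[100:480,40:480],None,fx=1.55,fy=1.55,interpolation=cv2.INTER_CUBIC))
snap("scene","i2",(250,160,400,300),5)
snap("top","i3",(220,140,410,330),3.15)
E
```

```text
(no output)
```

View pics/i1.png

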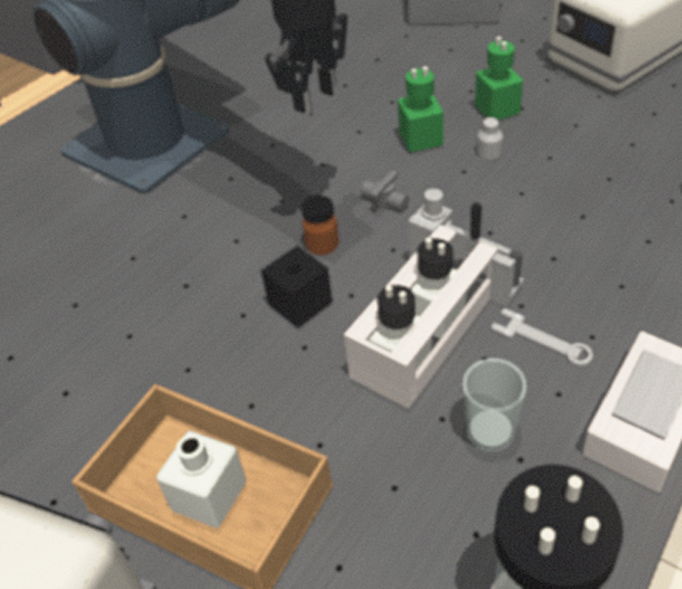

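View pics/i2.png

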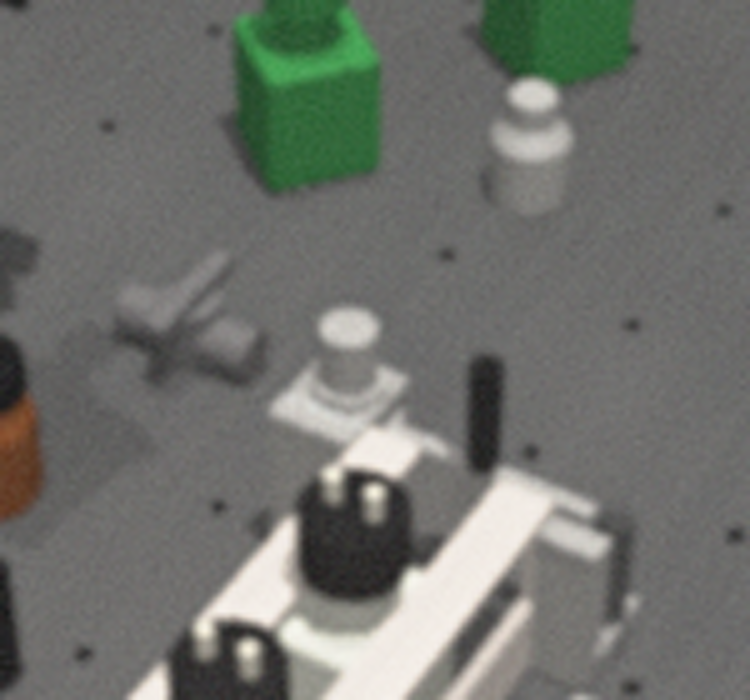

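View pics/i3.png

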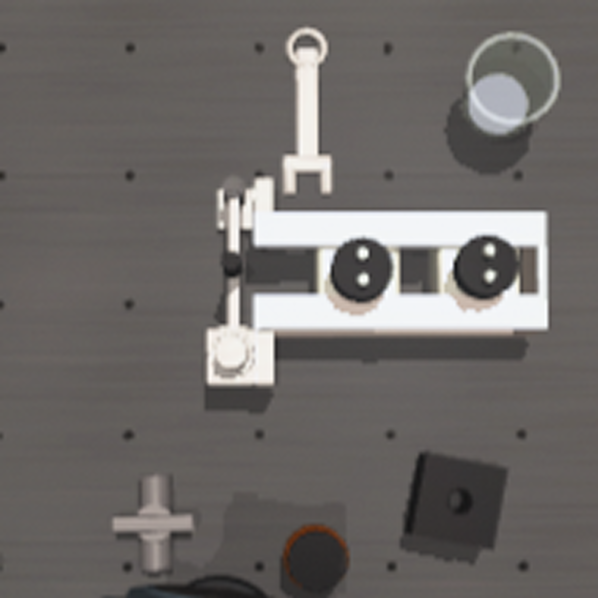

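```bash
python3 -c "
from cell import ticket
print(ticket.finish_job())"
```

```text
the job is handed in; nothing more can be done
None
```

The job is done and handed in at about 38 s of simulated time. I found two capped bottles and one uncapped one in the scene.

- **Capped bottles:** both were slid into the rack through its open end. They stand on the table with their necks in the slot.
- **Uncapped bottle:** it stands upright in the carton.
- **Gate:** I swung it shut by its knob after both bottles were in. It met its stop with about 10 N of reaction.
- **Pin:** I lowered it through the fork and gate until the head sat on the fork. Contact came at a TCP height of 112.8 mm, exactly where a fully home head should put it, and I pressed to about 13 N.

The last pictures from both cameras, taken with the gripper well clear, show:
- Both caps are above the slot, the gate is straight across the mouth, and the pin flange is flat on the fork.
- The green look-alikes and the other bystanders look undisturbed.

I saw no bottle get knocked aside, and none of my checks failed or disagreed.

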